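# Tip the spent capsules into the waste tub

## Task

Set the empty round waste tub under the pouring lip of the tipping pan, close up against the stand's foot. Then swing the pan right over by its handle bar, steadily and without flinging it, so that every spent capsule drops into the tub. Finally swing the pan back to level, and leave the tub of capsules standing there and everything else on the bench where it is.

Things in the scene. Friction and masses are not known exactly. Their poses are not given: they have to be found in the camera images.
- stand: tipping stand, fixed to the bench: grey foot 170 mm (its x) by 135 mm (its y) by 30 mm high, and two upright cheeks 172 mm high that carry a steel pan between them (cheeks at 67 to 79 mm either side of the middle). Origin on the bench at the middle of the foot's front edge; the foot reaches from there 135 mm along its own +y. Own z is up; the pan pours towards the stand's own -y (at yaw 0 towards the robot's right), the two cheeks stand along own x
- pan (a joint): tilt of the steel pan about its horizontal hinge: 0 = level (start, stop), grows as the pouring lip goes down, 1.2 rad = right over (stop). The hinge is stiff: the pan stays where it is left; about 3 to 7 N on the handle bar moves it. Pan: inside 100 mm wide, 118 mm of level floor then a 50 mm ramp rising 15 degrees to the open pouring lip; walls 40 mm high; level floor 135 mm above the bench.
- hinge (a point): middle of the pan's hinge axis, straight above the stand's origin, 155 mm above the bench. The axis runs along the stand's own x
- bar (a point): middle of the pan's handle: a round steel bar, 14 mm thick and 128 mm long, parallel to the hinge axis, held at each end (60 mm from the middle) by a thin rod from the hinge, free all round in between. It circles 140 mm from the hinge axis: with the pan level it stands 90 mm behind the axis (stand's +y) and 107 mm above it (262 mm above the bench), and at 1.2 rad it stands 67 mm in front of the axis and 123 mm above. It can be pushed either way by fingers that reach below it
- lip (a point): middle of the upper edge of the pan's pouring lip: pan level, 60 mm in front of the hinge axis (stand's -y) and 148 mm above the bench; at 1.2 rad, 28 mm in front of the axis and 97 mm above the bench
- spot (a point): point on the bench under the lip, 85 mm in front of the stand's foot: the middle of the tub belongs here, which leaves about 4 mm between the tub and the foot
- tub: empty, open, round white plastic waste tub, low and wide: outside 164 mm diameter at the rim (158 mm at the foot), 75 mm tall, wall 8 mm, floor 6 mm, 0.3 kg, loose. Origin at the centre of its underside. It stands upright on the bench to the right of the stand; it slides easily
- capsule0: spent white mixing capsule, 17 mm thick, 36 mm long with its nozzle along its own x, 12 g, loose in the pan; origin on its axis, 18 mm from its blunt end
- capsule1: spent white mixing capsule, 17 mm thick, 36 mm long with its nozzle along its own x, 12 g, loose in the pan; origin on its axis, 18 mm from its blunt end
- capsule2: spent white mixing capsule, 17 mm thick, 36 mm long with its nozzle along its own x, 12 g, loose in the pan; origin on its axis, 18 mm from its blunt end
- capsule3: spent white mixing capsule, 17 mm thick, 36 mm long with its nozzle along its own x, 12 g, loose in the pan; origin on its axis, 18 mm from its blunt end
- capsule4: spent white mixing capsule, 17 mm thick, 36 mm long with its nozzle along its own x, 12 g, loose in the pan; origin on its axis, 18 mm from its blunt end
- capsule5: spent white mixing capsule, 17 mm thick, 36 mm long with its nozzle along its own x, 12 g, loose in the pan; origin on its axis, 18 mm from its blunt end
- jar: closed white screw-top jar, 70 mm diameter, 115 mm tall, upright; origin at the centre of its underside. Stands beside the tub or where the tub might have been; not part of the job
- dish: small open glass dish, 52 mm diameter, 24 mm tall; origin under its centre; bystander
- brushbox: small cardboard box 50 x 80 x 45 mm; origin under its centre; bystander
- bottle: black bottle with a white cap, 52 mm diameter, 130 mm tall; origin under its centre; bystander
- cup: white plastic cup, 68 mm diameter, 80 mm tall; origin under its centre; bystander
- canister: white can, 80 mm diameter, 150 mm tall; origin under its centre; bystander
- spatula: small mixing spatula 170 mm long lying flat; bystander
There are look-alikes about, which are no part of the job. What is shaped like the tub but yellow is not meant.

How it is judged:
By the outcome, as a careful person would: the job done as asked, in the order asked, and still so for the second after the job is handed in, with the robot touching nothing.
It also fails if it takes over 67 s, if anything falls off the work surface, if the arm or the gripper's body presses on something with over 40 N, if the wrist force passes 120 N, or if a joint passes its speed limit or range.

## Robot

A 7-joint arm with a two-finger parallel gripper is mounted at the origin on the work surface. World frame = base frame: x ahead of the robot, y to its left, z up, the work surface at z = 0. Lengths are in m, angles in rad, forces in N, time in s.
With the tool pointing down it reaches from about 0.425 to 0.925 m from the base axis. Payload 6.8 kg.
Tool frame: the origin (TCP) lies on the centre line of the jaws, within the pads' length; the fingertips stand 19 mm ahead of it and the grasp point (between the pads) is the TCP (bot.tcp_to_tips is the distance from the TCP to the fingertips, in m); x points along the fingers, y is the direction in which the jaws open and shut, and the axes are right-handed (so a half turn about x gives the same grasp; the last joint's range is limited). The gripper opens to 85 mm and grips with 20 to 120 N. Pads are 22 mm wide; open, the fingers measure 114 mm over their backs; the gripper's body (76 mm by 85 mm) begins 54 mm behind the grasp point. The pads swing forward as they close: fully open they stand 13 mm farther back than shut.
Start: joints at [-1.368, 0.477, 0.022, 1.555, -0.011, 1.109, -0.083], TCP at [0.206, 0.643, 0.25] pointing down, gripper open.
Joint ranges: [-2.96, 2.96], [-0.34, 2.1], [-1.41, 1.46], [0.24, 2.44], [-1.37, 4.51], [0.17, 1.92], [-2.96, 2.96]. Speed limits (rad/s): [2.39, 2.39, 3.14, 3.14, 3.14, 3.14, 3.14].

## Interface

Orientations are given as a unit quaternion [w, x, y, z].
In Python, from station import status, eyes, bot gives the robot as it stands.
- The arm moves only by the tool apply_moves, never from a script. Its arguments are lists of equal length, an entry for each row: "travel": the shift along the tool's x, y, z in cm, a list of three; "turn": the turn, a rotation vector about the tool's x, y, z in rad, a list of three; "grip": the closure, from 0 (fully open) to 1 (shut). In form: {"travel": [[tx, ty, tz], ...], "turn": [[wx, wy, wz], ...], "grip": [grip, ...]}. A call has 1 to 8 rows; each row shifts and turns the pose as measured when the row begins, along the tool's axes as they then stand; what a row does not reach is not made up. A row lasts 1/12 s, in which the tool goes at most 41.7 mm and 7.16 degrees, less where a joint would pass 70% of its speed; a pose out of reach is approached as far as the arm can. A call is refused whole if a number of a shift passes 4.17 or a number of a turn 0.125, either way. A call with a gripper value outside its range is refused whole. The fingers move at their own pace and stop on an object; "newtons" is the grip in N (left out, the last holds). Time passes only in rows, so rows that do not move let the fingers close. It gives the time, the measured TCP pose, the force and the opening at its end, in the units of the state.
- status.get_obs(): the state, without advancing time (a new reading comes with each control period).
- eyes.read_camera(name): name is "scene" or "top"; returns the picture (480x640x3 uint8, red, green, blue); there is no depth.
- eyes.calibration(name): a dict with "intrinsics" (3x3 intrinsics, pixels), "xyz" and "attitude" of the camera in the world. Camera axes: x right, y down, z forward; pixel columns grow to the right and rows downward; lengths in m; the calibration is good to about 2 mm. A picture is of the moment at which its call begins. calibration takes no time and is no camera call.
- bot.hand_in(): hands the job in, once; it reports no verdict.
Trained networks look in the newest picture that a camera, given by its name, has taken for a name from the list of things; names that differ only in an ending like _2 or _b are one class to them, and where a whole thing is asked for, a point or a joint stands for the part that bears it (a point fixed in the world has none). Each returns a list of dicts, best first, with "score" (0 to 1); they miss things now and then, are a little off and sometimes report something else, mostly with a low value. They report only what shows in the picture. A call takes as long as a camera call. They do not tell look-alikes from the thing itself.
- eyes.masks_of(thing, camera): "region" (480x640 bool, what is visible of it) and "rect" ([left, top, right, bottom] in pixels, round what is visible of it).
The state is a dict: "t": time; "q": joint angles; "joint_vel": joint speeds; "joint_torque": joint torques, N m; "eef_pos": TCP position; "tool_rot": TCP orientation; "contact_force": force on the tool from outside, world axes, zero at the start; "torque": the same for the moment, N m; "gripper_width": opening from 0.0 (shut) to 1.0 (fully open).
Only numpy, scipy, OpenCV 4.12 (cv2) and the standard library are available. Lean on these libraries where they do the work, as an engineer would, in place of code of your own. Each camera call takes 0.05 s, during which the arm holds its last target. There are 200 camera calls.

## Working session

There is one attempt and no reset: what is moved stays moved. The work goes in short steps, Python scripts to look and compute and a tool call to move; the robot and the scene stay as the last step left them, time stands still between calls to the robot, and variables do not carry over. Pictures are saved under pics/ and viewed, about 8 in all and at most 12, crops included, and the job is handed in when it is done.

Besides the shell and the picture viewer there is one more tool, called by a JSON object that holds its "op" and its "data", one argument or row to a line. apply_moves: Moves the arm, as the interface text tells. Its arguments: {"type":"object","properties":{"travel":{"type":"array"},"turn":{"type":"array"},"grip":{"type":"array"},"newtons":{"type":"number"}},"required":["travel","turn","grip"]}

```bash
mkdir -p pics; ls; python3 - <<'E'
from station import status, eyes, bot
import cv2, numpy as np
o=status.get_obs(); print({k:np.round(v,3).tolist() for k,v in o.items()}, bot.tcp_to_tips)
for c in ("scene","top"):
    im=eyes.read_camera(c); cv2.imwrite(f"pics/{c}0.png",im[:,:,::-1]); print(c,eyes.calibration(c))
    for n in ("tub","stand","pan","bar","jar","capsule0"):
        for d in eyes.masks_of(n,c)[:3]:
            m=d["region"]; ys,xs=np.nonzero(m); print(n,round(d["score"],2),np.round(d["rect"]).tolist(),len(xs),xs.mean().round(1) if len(xs) else 0,ys.mean().round(1) if len(xs) else 0)
E
```

```text
pics
{'t': 0.0, 'q': [-1.368, 0.478, 0.022, 1.556, -0.011, 1.109, -0.083], 'joint_vel': [-0.0, 0.0, 0.001, -0.0, 0.001, -0.0, -0.0], 'joint_torque': [-0.001, -59.645, 1.608, -28.12, 0.013, 0.009, 0.0], 'eef_pos': [0.206, 0.642, 0.249], 'tool_rot': [0.699, 0.109, 0.699, -0.11], 'contact_force': [-0.087, -0.129, -0.359], 'torque': [-0.026, -0.04, -0.019], 'gripper_width': 1.001} 0.019
scene {'intrinsics': array([[568.59806138,   0.        , 312.63549864],
       [  0.        , 568.59806138, 236.16083807],
       [  0.        ,   0.        ,   1.        ]]), 'xyz': array([ 1.16177023, -0.54778695,  1.09260097]), 'attitude': array([-0.32101957,  0.84397361,  0.40068052, -0.15527426])}
tub 0.87 [226.0, 204.0, 291.0, 270.0] 3688 259.8 235.7
tub 0.77 [96.0, 243.0, 172.0, 313.0] 4294 133.9 277.9
tub 0.66 [218.0, 302.0, 296.0, 389.0] 5284 256.8 344.9
stand 0.61 [340.0, 153.0, 433.0, 287.0] 6056 388.3 229.8
bar 0.94 [340.0, 156.0, 432.0, 256.0] 3680 384.9 213.6
jar 0.87 [183.0, 271.0, 220.0, 329.0] 1549 200.8 298.5
jar 0.67 [363.0, 211.0, 381.0, 227.0] 118 369.7 218.4
capsule0 0.62 [361.0, 213
[... 311 characters left out ...]
        ]]), 'xyz': array([ 0.2760723 , -0.03262654,  1.3682309 ]), 'attitude': array([ 0.07541206, -0.69620963,  0.70943897, -0.07938211])}
tub 0.91 [289.0, 287.0, 359.0, 361.0] 3757 324.2 324.0
tub 0.74 [364.0, 190.0, 429.0, 256.0] 3502 395.2 222.3
tub 0.65 [416.0, 317.0, 488.0, 391.0] 4060 451.6 355.2
stand 0.59 [195.0, 190.0, 280.0, 275.0] 4960 237.8 230.5
pan 0.68 [199.0, 187.0, 282.0, 252.0] 3708 239.0 222.1
bar 0.68 [201.0, 189.0, 282.0, 253.0] 3454 239.6 222.3
jar 0.93 [396.0, 271.0, 430.0, 305.0] 841 412.6 287.4
capsule0 0.64 [214.0, 229.0, 223.0, 245.0] 83 217.6 237.3
capsule0 0.56 [213.0, 209.0, 220.0, 225.0] 98 213.7 218.3
capsule0 0.52 [229.0, 233.0, 236.0, 245.0] 86 232.0 238.3
```

View pics/scene0.png

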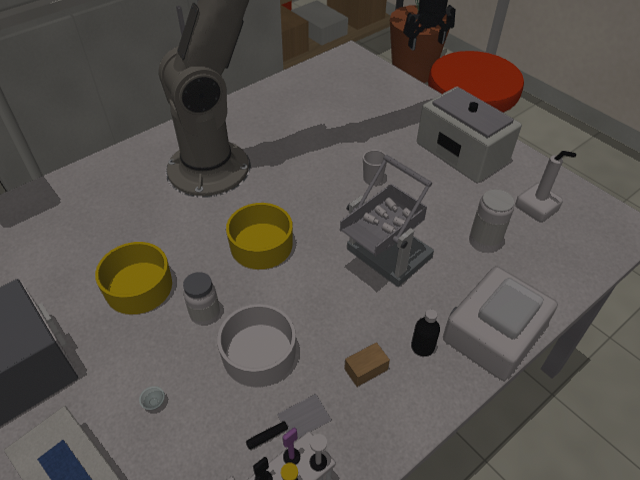

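View pics/top0.png

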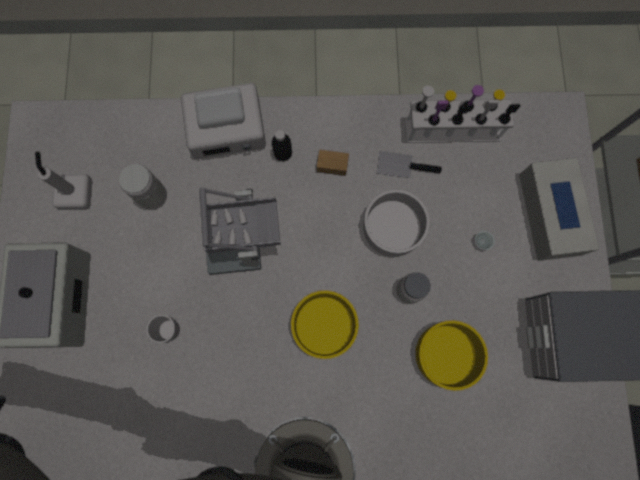

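The scene view shows the white tub at about (257,345) and two yellow look-alikes. The stand is at (388,225), with its pan pouring left and the bar behind. In the top view the tub is at (395,222) and the stand at (238,230). Next I'll zoom in on the stand and fit the tub.

```bash
cat > h.py <<'E'
from station import status, eyes, bot
import cv2, numpy as np
from scipy.spatial.transform import Rotation as R
from scipy.optimize import least_squares
def proj(c,P):
    k=eyes.calibration(c); q=k["attitude"]; r=R.from_quat([q[1],q[2],q[3],q[0]])
    p=r.inv().apply(np.atleast_2d(P)-k["xyz"])@k["intrinsics"].T
    return p[:,:2]/p[:,2:]
def back(c,uv,z):
    k=eyes.calibration(c); q=k["attitude"]; r=R.from_quat([q[1],q[2],q[3],q[0]])
    d=r.apply(np.linalg.inv(k["intrinsics"])@[uv[0],uv[1],1]); return k["xyz"]+d*(z-k["xyz"][2])/d[2]
def fitcyl(items,rb,rt,h,x0):
    a=np.linspace(0,2*np.pi,90); C=np.c_[np.cos(a),np.sin(a)]
    def res(p):
        o=[]
        for c,rect in items:
            q=proj(c,np.vstack([np.c_[p+rb*C,0*a],np.c_[p+rt*C,0*a+h]]))
            o+=[*(q.min(0)-rect[:2]),*(q.max(0)-np.array(rect[2:])+0)]
        return np.array(o)
    s=least_squares(res,x0); return s.x,np.round(res(s.x),1)
def stand_pts(x,y,yaw,tilt=0):
    c,s=np.cos(yaw),np.sin(yaw)
    W=lambda P:np.c_[x+c*np.array(P)[:,0]-s*np.array(P)[:,1],y+s*np.array(P)[:,0]+c*np.array(P)[:,1],np.array(P)[:,2]]
    return W
def tubrect(c,near):
    b=None
    for d in eyes.masks_of("tub",c):
        l=np.array(d["rect"]); m=(l[:2]+l[2:])/2
        if np.hypot(*(m-near))<25 and b is None: b=l
    return b
E
python3 - <<'E'
from h import *
for c,(l,t,r,b) in (("scene",(325,140,445,290)),("top",(190,175,290,280))):
    im=cv2.imread(f"pics/{c}0.png")[t:b,l:r]; cv2.imwrite(f"pics/{c}_st.png",cv2.convertScaleAbs(cv2.resize(im,None,fx=5 if c=="top" else 4,fy=5 if c=="top" else 4,interpolation=cv2.INTER_CUBIC),alpha=1.5))
top0=[364,190,429,256]; sc0=[218,302,296,389]
print("tub",fitcyl([("top",top0),("scene",sc0)],.079,.082,.075,[.3,-.2]))
print("tub top",fitcyl([("top",top0)],.079,.082,.075,[.3,-.2])[0])
for n,uv,z in(("jar",(412.6,287.4),.1),("box",(333,162),.045),("bottle",(281,147),.1),("dish",(482,242),.01),("y1",(324,324),.075),("y2",(452,355),.075),("spat",(378,160),0),("spatend",(440,168),0),("cup",(161,328),.08),("can",(136,180),.15)): print(n,back("top",uv,z)[:2].round(3))
E
```

```text
tub (array([ 0.59380571, -0.24212595]), array([-1. , -1.6,  0.9,  0.2, -0.9,  0.8,  0.2, -1.7]))
tub top [ 0.59197012 -0.24205733]
jar [ 0.421 -0.266]
box [ 0.76  -0.087]
bottle [0.783 0.046]
dish [ 0.546 -0.471]
y1 [ 0.34  -0.054]
y2 [ 0.262 -0.355]
spat [ 0.78  -0.211]
spatend [ 0.754 -0.378]
cup [0.338 0.334]
can [0.685 0.39 ]
```

View pics/scene_st.png

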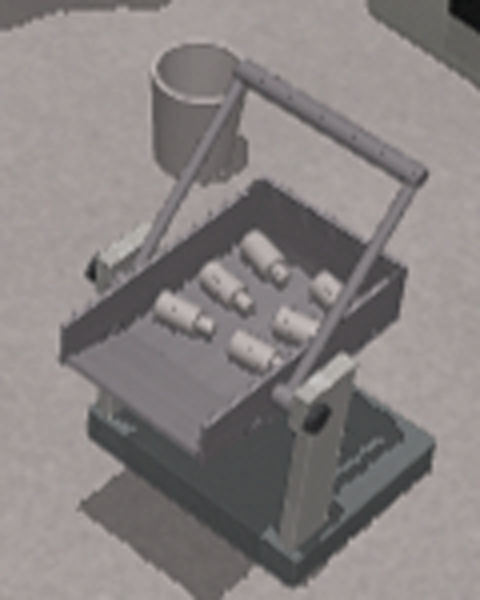

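View pics/top_st.png

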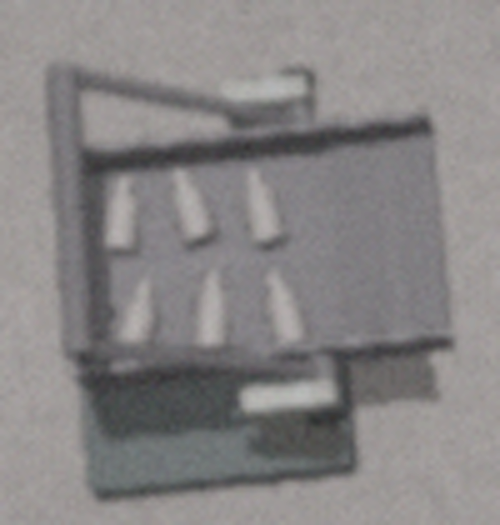

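```bash
cat >> h.py <<'E'
S=lambda a,b:(325+(a+.5)/4-.5,140+(b+.5)/4-.5); T=lambda a,b:(190+(a+.5)/5-.5,175+(b+.5)/5-.5)
E
python3 - <<'E'
from h import *
obs=[("scene",S(90,412),(-.085,0,.03)),("scene",S(295,562),(.085,0,.03)),("scene",S(435,440),(.085,.135,.03)),
("scene",S(242,70),(-.062,.09,.262)),("scene",S(420,175),(.062,.09,.262)),
("top",T(97,492),(-.085,.135,.03)),("top",T(353,466),(-.085,0,.03)),("top",T(62,72),(.062,.09,.262)),("top",T(77,350),(-.062,.09,.262)),("top",T(440,235),(0,-.06,.145))]
def res(p,o=obs):
    W=stand_pts(*p); return np.concatenate([proj(c,W([P]))[0]-uv for c,uv,P in o])
s=least_squares(res,[.57,.1,0],loss="soft_l1"); print(s.x,res(s.x).reshape(-1,2).round(1).tolist())
for k in("scene","top"):
    o=[v for v in obs if v[0]==k]; print(k,least_squares(res,s.x,args=(o,),loss="soft_l1").x)
W=stand_pts(*s.x); print("spot",W([(0,-.085,0)]),"bar",W([(0,.09,.262)]),"hinge",W([(0,0,.155)]))
E
```

```text
[0.57139591 0.1100684  0.09099367] [[-0.7, -1.9], [0.7, -0.6], [1.2, -0.8], [0.5, -0.6], [0.2, 0.2], [-1.3, 0.3], [0.8, -0.3], [0.9, -0.3], [1.6, -0.1], [0.7, 0.2]]
scene [0.57267596 0.10773822 0.0964935 ]
top [0.57144357 0.11181263 0.09349795]
spot [[0.5791197  0.02542005 0.        ]] bar [[0.56321778 0.19969607 0.262     ]] hinge [[0.57139591 0.1100684  0.155     ]]
```

```bash
cat >> h.py <<'E'
def plan(wps,yaw=None,step=.040,p=None,rot=None):
    """wps world points; tool y direction turned to world angle yaw (mod pi) during motion; prints rows"""
    o=status.get_obs(); q=o["tool_rot"]; p=np.array(o["eef_pos"]); r=R.from_quat([q[1],q[2],q[3],q[0]])
    pts=[]
    a=p.copy()
    for w in wps:
        w=np.array(w); n=max(1,int(np.ceil(np.linalg.norm(w-a)/step))); pts+=[a+(w-a)*i/n for i in range(1,n+1)]; a=w
    if yaw is not None:
        c=[R.from_matrix(np.c_[[0,0,-1],s*np.array([np.cos(yaw),np.sin(yaw),0]),np.cross([0,0,-1],s*np.array([np.cos(yaw),np.sin(yaw),0]))]) for s in(1,-1)]
        tgt=min(c,key=lambda t:(r.inv()*t).magnitude())
    else: tgt=r
    print("rot left",(r.inv()*tgt).as_rotvec().round(3))
    tr,tu=[],[]
    for i,w in enumerate(pts):
        d=(r.inv()*tgt).as_rotvec(); m=np.linalg.norm(d); d=d*min(1,.12/m) if m>1e-6 else d*0
        tr.append((r.inv().apply(w-p)*100).round(2).tolist()); tu.append(d.round(3).tolist()); p=w; r=r*R.from_rotvec(tu[-1])
    for i in range(0,len(tr),8): print("travel",tr[i:i+8],"turn",tu[i:i+8])
    print("rot left",(r.inv()*tgt).as_rotvec().round(3))
YAW=.094; YDIR=np.pi/2+YAW
def st():
    o=status.get_obs(); print({k:np.round(o[k],4).tolist() for k in("t","eef_pos","tool_rot","contact_force","gripper_width","q")})
E
python3 -c "
from h import *
plan([(.25,.60,.40),(.55,.15,.40),(.6005,-.319,.16)],YDIR)"
```

```text
rot left [-0.405 -0.    -0.   ]
travel [[-2.99, -0.55, 1.09], [-2.99, -0.67, 1.02], [-2.99, -0.79, 0.93], [-2.99, -0.9, 0.83], [-2.99, -0.93, 0.79], [-0.0, -3.4, 1.83], [-0.0, -3.4, 1.83], [-0.0, -3.4, 1.83]] turn [[-0.12, -0.0, -0.0], [-0.12, -0.0, -0.0], [-0.12, -0.0, -0.0], [-0.045, -0.0, -0.0], [0.0, -0.0, -0.0], [0.0, -0.0, -0.0], [0.0, -0.0, -0.0], [0.0, -0.0, -0.0]]
travel [[-0.0, -3.4, 1.83], [-0.0, -3.4, 1.83], [-0.0, -3.4, 1.83], [-0.0, -3.4, 1.83], [-0.0, -3.4, 1.83], [-0.0, -3.4, 1.83], [-0.0, -3.4, 1.83], [-0.0, -3.4, 1.83]] turn [[0.0, -0.0, -0.0], [0.0, -0.0, -0.0], [0.0, -0.0, -0.0], [0.0, -0.0, -0.0], [0.0, -0.0, -0.0], [0.0, -0.0, -0.0], [0.0, -0.0, -0.0], [0.0, -0.0, -0.0]]
travel [[-0.0, -3.4, 1.83], [-0.0, -3.4, 1.83], [-0.0, -3.4, 1.83], [1.71, -3.37, 0.04], [1.71, -3.37, 0.04], [1.71, -3.37, 0.04], [1.71, -3.37, 0.04], [1.71, -3.37, 0.04]] turn [[0.0, -0.0, -0.0], [0.0, -0.0, -0.0], [0.0, -0.0, -0.0], [0.0, -0.0, -0.0], [0.0, -0.0, -0.0], [0.0, -0.0, -0.0], [0.0, -0.0, -0.0], [0.0, -0.0, -0.0]]
travel [[1.71, -3.37, 0.04], [1.71, -3.37, 0.04], [1.71, -3.37, 0.04], [1.71, -3.37, 0.04], [1.71, -3.37, 0.04], [1.71, -3.37, 0.04], [1.71, -3.37, 0.04], [1.71, -3.37, 0.04]] turn [[0.0, -0.0, -0.0], [0.0, -0.0, -0.0], [0.0, -0.0, -0.0], [0.0, -0.0, -0.0], [0.0, -0.0, -0.0], [0.0, -0.0, -0.0], [0.0, -0.0, -0.0], [0.0, -0.0, -0.0]]
travel [[1.71, -3.37, 0.04]] turn [[0.0, -0.0, -0.0]]
rot left [ 0. -0. -0.]
```

{"op": "apply_moves", "data": {
  "travel": [
    [-3,-0.5,1.1],
    [-3,-0.7,1],
    [-3,-0.8,0.9],
    [-3,-0.9,0.8],
    [-3,-0.9,0.8],
    [0,-3.4,1.8],
    [0,-3.4,1.8],
    [0,-3.4,1.8]
  ],
  "turn": [
    [-0.12,0,0],
    [-0.12,0,0],
    [-0.12,0,0],
    [-0.045,0,0],
    [0,0,0],
    [0,0,0],
    [0,0,0],
    [0,0,0]
  ],
  "grip": [0,0,0,0,0,0,0,0],
  "newtons": 35
}}

```text
t: 1.37
eef_pos: [0.31, 0.5083, 0.4056]
tool_rot: [0.704, -0.046, 0.707, 0.047]
contact_force: [1.2, 0.5, 0.0]
gripper_width: 1.002
```

{"op": "apply_moves", "data": {
  "travel": [
    [0,-3.4,1.8],
    [0,-3.4,1.8],
    [0,-3.4,1.8],
    [0,-3.4,1.8],
    [0,-3.4,1.8],
    [0,-3.4,1.8],
    [0,-3.4,1.8],
    [0,-3.4,1.8]
  ],
  "turn": [
    [0,0,0],
    [0,0,0],
    [0,0,0],
    [0,0,0],
    [0,0,0],
    [0,0,0],
    [0,0,0],
    [0,0,0]
  ],
  "grip": [0,0,0,0,0,0,0,0]
}}

```text
t: 2.03
eef_pos: [0.4947, 0.244, 0.408]
tool_rot: [0.706, -0.045, 0.705, 0.049]
contact_force: [0.8, 0.9, -0.1]
gripper_width: 0.999
```

```bash
python3 -c "
from h import *
st();plan([(.55,.05,.40),(.6005,-.319,.16)],YDIR)"
```

```text
{'t': 2.0333, 'eef_pos': [0.4947, 0.244, 0.408], 'tool_rot': [0.7058, -0.0451, 0.7052, 0.0494], 'contact_force': [0.7837, 0.9108, -0.1202], 'gripper_width': 0.9987, 'q': [-0.7363, 0.1558, 0.1945, 1.647, -0.0359, 1.3383, 1.1686]}
rot left [ 0.04   0.001 -0.006]
travel [[0.11, -3.33, 0.48], [0.13, -3.31, 0.61], [0.13, -3.31, 0.61], [0.13, -3.31, 0.61], [0.13, -3.31, 0.61], [0.13, -3.31, 0.61], [2.0, -3.1, 0.13], [2.0, -3.1, 0.13]] turn [[0.04, 0.001, -0.006], [-0.0, 0.0, -0.0], [-0.0, 0.0, -0.0], [-0.0, 0.0, -0.0], [-0.0, 0.0, -0.0], [-0.0, 0.0, -0.0], [-0.0, 0.0, -0.0], [-0.0, 0.0, -0.0]]
travel [[2.0, -3.1, 0.13], [2.0, -3.1, 0.13], [2.0, -3.1, 0.13], [2.0, -3.1, 0.13], [2.0, -3.1, 0.13], [2.0, -3.1, 0.13], [2.0, -3.1, 0.13], [2.0, -3.1, 0.13]] turn [[-0.0, 0.0, -0.0], [-0.0, 0.0, -0.0], [-0.0, 0.0, -0.0], [-0.0, 0.0, -0.0], [-0.0, 0.0, -0.0], [-0.0, 0.0, -0.0], [-0.0, 0.0, -0.0], [-0.0, 0.0, -0.0]]
travel [[2.0, -3.1, 0.13], [2.0, -3.1, 0.13]] turn [[-0.0, 0.0, -0.0], [-0.0, 0.0, -0.0]]
rot left [-0.  0. -0.]
```

{"op": "apply_moves", "data": {
  "travel": [
    [0,-3.3,0.5],
    [0,-3.3,0.6],
    [0,-3.3,0.6],
    [0,-3.3,0.6],
    [0,-3.3,0.6],
    [0,-3.3,0.6],
    [2,-3.1,0.1],
    [2,-3.1,0.1]
  ],
  "turn": [
    [0.04,0,0],
    [0,0,0],
    [0,0,0],
    [0,0,0],
    [0,0,0],
    [0,0,0],
    [0,0,0],
    [0,0,0]
  ],
  "grip": [0,0,0,0,0,0,0,0]
}}

```text
t: 2.7
eef_pos: [0.5631, -0.0266, 0.3714]
tool_rot: [0.711, -0.028, 0.701, 0.034]
contact_force: [-0.3, 0.9, -1.8]
gripper_width: 0.999
```

{"op": "apply_moves", "data": {
  "travel": [
    [2,-3.1,0.1],
    [2,-3.1,0.1],
    [2,-3.1,0.1],
    [2,-3.1,0.1],
    [2,-3.1,0.1],
    [2,-3.1,0.1],
    [2,-3.1,0.1],
    [2,-3.1,0.1]
  ],
  "turn": [
    [0,0,0],
    [0,0,0],
    [0,0,0],
    [0,0,0],
    [0,0,0],
    [0,0,0],
    [0,0,0],
    [0,0,0]
  ],
  "grip": [0,0,0,0,0,0,0,0]
}}

```text
t: 3.37
eef_pos: [0.5971, -0.2839, 0.2057]
tool_rot: [0.715, -0.029, 0.698, 0.035]
contact_force: [1.1, 1.3, -0.1]
gripper_width: 0.999
```

```bash
python3 -c "
from h import *
st();plan([(.6005,-.319,.14),(.6005,-.319,.06)],YDIR,.03)"
```

```text
{'t': 3.3667, 'eef_pos': [0.5971, -0.2839, 0.2057], 'tool_rot': [0.7146, -0.0289, 0.6981, 0.0345], 'contact_force': [1.0709, 1.3, -0.0563], 'gripper_width': 0.9987, 'q': [0.0454, 0.5168, 0.4401, 1.6707, -0.2748, 0.996, 2.2428]}
rot left [-0.004  0.024 -0.007]
travel [[2.18, -1.19, -0.04], [2.19, -1.18, 0.0], [2.19, -1.18, 0.0], [2.67, 0.0, 0.0], [2.67, 0.0, 0.0], [2.67, 0.0, 0.0]] turn [[-0.004, 0.024, -0.007], [-0.0, -0.0, 0.0], [-0.0, -0.0, 0.0], [-0.0, -0.0, 0.0], [-0.0, -0.0, 0.0], [-0.0, -0.0, 0.0]]
rot left [-0. -0.  0.]
```

{"op": "apply_moves", "data": {
  "travel": [
    [2.2,-1.2,0],
    [2.2,-1.2,0],
    [2.2,-1.2,0],
    [2.7,0,0],
    [2.7,0,0],
    [2.4,0,0],
    [0,0,0]
  ],
  "turn": [
    [0,0.024,-0.007],
    [0,0,0],
    [0,0,0],
    [0,0,0],
    [0,0,0],
    [0,0,0],
    [0,0,0]
  ],
  "grip": [0,0,0,0,0,0,0]
}}

```text
t: 3.95
eef_pos: [0.597, -0.3335, 0.0515]
tool_rot: [0.705, -0.029, 0.708, 0.026]
contact_force: [-1.6, 1.4, 0.4]
gripper_width: 1.0
```

```bash
python3 -c "
from h import *
st()
im=eyes.read_camera('scene'); eyes.read_camera('top')
cv2.imwrite('pics/s1.png',cv2.resize(im[250:420,170:370,::-1],None,fx=3,fy=3))
plan([(.6005,-.319,.06)],YDIR,.03)"
```

```text
{'t': 3.95, 'eef_pos': [0.597, -0.3335, 0.0515], 'tool_rot': [0.705, -0.0293, 0.7082, 0.0256], 'contact_force': [-1.6139, 1.3801, 0.3757], 'gripper_width': 1.0002, 'q': [0.1596, 0.7428, 0.3763, 1.6834, -0.3497, 0.7842, 2.3442]}
rot left [-0.017  0.     0.008]
travel [[-0.41, 1.59, 0.25]] turn [[-0.017, 0.0, 0.008]]
rot left [0. 0. 0.]
```

View pics/s1.png

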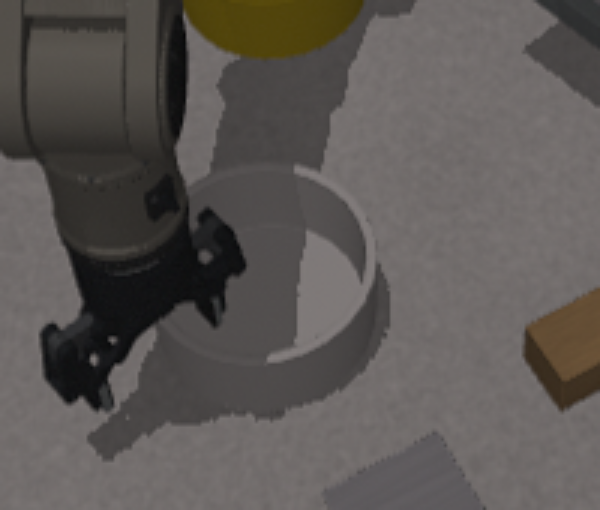

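The picture (crop) shows the jaws straddling the tub's right-hand wall, one finger inside and one outside, so I'll centre and close.

{"op": "apply_moves", "data": {
  "travel": [
    [-0.4,1.5,0.3],
    [0,0,0],
    [0,0,0],
    [0,0,0],
    [0,0,0],
    [0,0,0],
    [0,0,0],
    [0,0,0]
  ],
  "turn": [
    [-0.017,0,0.008],
    [0,0,0],
    [0,0,0],
    [0,0,0],
    [0,0,0],
    [0,0,0],
    [0,0,0],
    [0,0,0]
  ],
  "grip": [0,0.4,0.7,1,1,1,1,1]
}}

```text
t: 4.72
eef_pos: [0.6071, -0.3189, 0.0709]
tool_rot: [0.711, -0.037, 0.701, 0.034]
contact_force: [-1.5, -1.0, 1.6]
gripper_width: 0.113
```

```bash
python3 -c "
from h import *
st(); plan([(.587,-.052-.03,.065)],YDIR,.03)"
```

```text
{'t': 4.7167, 'eef_pos': [0.6071, -0.3189, 0.0709], 'tool_rot': [0.7111, -0.0366, 0.7013, 0.0335], 'contact_force': [-1.5033, -0.9805, 1.6], 'gripper_width': 0.1135, 'q': [0.1376, 0.7118, 0.3752, 1.6846, -0.345, 0.7963, 2.3401]}
rot left [0.005 0.014 0.005]
travel [[0.06, 2.97, 0.04], [0.07, 2.97, 0.03], [0.07, 2.97, 0.03], [0.07, 2.97, 0.03], [0.07, 2.97, 0.03], [0.07, 2.97, 0.03], [0.07, 2.97, 0.03], [0.07, 2.97, 0.03]] turn [[0.005, 0.014, 0.005], [0.0, -0.0, 0.0], [0.0, -0.0, 0.0], [0.0, -0.0, 0.0], [0.0, -0.0, 0.0], [0.0, -0.0, 0.0], [0.0, -0.0, 0.0], [0.0, -0.0, 0.0]]
rot left [ 0. -0.  0.]
```

{"op": "apply_moves", "data": {
  "travel": [
    [0,1,0],
    [0,2.5,0],
    [0,3,0],
    [0,3,0],
    [0,3,0],
    [0,3,0],
    [0,2,0],
    [0,1,0]
  ],
  "turn": [
    [0,0.01,0],
    [0,0,0],
    [0,0,0],
    [0,0,0],
    [0,0,0],
    [0,0,0],
    [0,0,0],
    [0,0,0]
  ],
  "grip": [1,1,1,1,1,1,1,1]
}}

```text
t: 5.38
eef_pos: [0.5901, -0.14, 0.0724]
tool_rot: [0.71, -0.036, 0.703, 0.021]
contact_force: [-0.1, -2.8, 2.7]
gripper_width: 0.109
```

```bash
python3 -c "
from h import *
st()
for c in('scene','top'):
  im=eyes.read_camera(c)
  for d in eyes.masks_of('tub',c)[:4]: print(c,round(d['score'],2),d['rect'])
  cv2.imwrite(f'pics/{c}2.png',im[:,:,::-1])
plan([(.587,-.052-.03,.065)],YDIR,.03)"
```

```text
{'t': 5.3833, 'eef_pos': [0.5901, -0.14, 0.0724], 'tool_rot': [0.7102, -0.0363, 0.7027, 0.0213], 'contact_force': [-0.1106, -2.8029, 2.7075], 'gripper_width': 0.1089, 'q': [-0.1801, 0.6105, 0.4052, 1.8898, -0.3313, 0.6928, 2.0657]}
scene 0.9 [94.6, 241.9, 172.8, 314.0]
scene 0.81 [288.2, 261.2, 354.2, 337.5]
scene 0.66 [226.0, 203.0, 273.9, 268.2]
scene 0.61 [342.9, 341.7, 388.4, 387.3]
top 0.98 [417.0, 316.3, 488.0, 389.3]
top 0.97 [316.6, 293.6, 362.7, 360.5]
top 0.67 [293.2, 197.6, 330.2, 239.8]
top 0.39 [201.6, 190.7, 277.0, 253.5]
rot left [-0.015  0.009  0.022]
travel [[0.19, 2.03, 0.07], [0.24, 2.02, 0.1], [0.24, 2.02, 0.1]] turn [[-0.015, 0.009, 0.022], [0.0, -0.0, -0.0], [0.0, -0.0, -0.0]]
rot left [ 0. -0. -0.]
```

View pics/scene2.png

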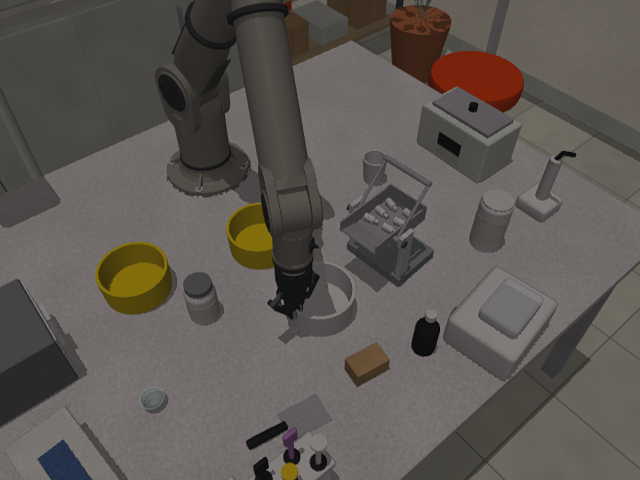

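The tub follows the grip; its right edge is at about x=354 in the scene view, with the pan's lip just beyond. I'll slide it further.

{"op": "apply_moves", "data": {
  "travel": [
    [0,1,0.2],
    [0,1.5,0.2],
    [0,1.5,0.2],
    [0,1,0.2],
    [0,0.5,0],
    [0,0,0],
    [0,0,0]
  ],
  "turn": [
    [-0.015,0.009,0.022],
    [0,0,0],
    [0,0,0],
    [0,0,0],
    [0,0,0],
    [0,0,0],
    [0,0,0]
  ],
  "grip": [1,1,1,1,1,1,1]
}}

```text
t: 6.17
eef_pos: [0.5934, -0.0914, 0.0721]
tool_rot: [0.707, -0.032, 0.706, 0.029]
contact_force: [-0.8, -3.6, 1.8]
gripper_width: 0.109
```

```bash
cat >> h.py <<'E'
def fitpart(items,x0):
    a=np.linspace(0,2*np.pi,180); C=np.c_[np.cos(a),np.sin(a)]
    def res(p):
        o=[]
        for c,i,v in items:
            q=proj(c,np.vstack([np.c_[p+.079*C,0*a],np.c_[p+.082*C,0*a+.075]])); e=[*q.min(0),*q.max(0)]; o.append(e[i]-v)
        return np.array(o)
    s=least_squares(res,x0); return s.x,res(s.x).round(1)
def crops(k):
    for c,(l,t,r,b),f in(("scene",(250,190,450,340),4),("top",(200,170,360,290),4)):
        im=eyes.read_camera(c)
        for d in eyes.masks_of('tub',c)[:5]: print(c,round(d['score'],2),d['rect'])
        cv2.imwrite(f'pics/{c}_{k}.png',cv2.convertScaleAbs(cv2.resize(im[t:b,l:r,::-1],None,fx=f,fy=f,interpolation=cv2.INTER_CUBIC),alpha=1.5))
E
python3 -c "
from h import *
st(); crops('c3')"
```

```text
{'t': 6.1667, 'eef_pos': [0.5934, -0.0914, 0.0721], 'tool_rot': [0.7065, -0.0318, 0.7064, 0.0287], 'contact_force': [-0.7838, -3.5871, 1.7656], 'gripper_width': 0.1091, 'q': [-0.2485, 0.6075, 0.3973, 1.8931, -0.3401, 0.7067, 2.0025]}
scene 0.92 [93.8, 245.3, 174.2, 315.1]
scene 0.8 [306.0, 251.8, 369.8, 329.1]
scene 0.67 [366.4, 148.5, 384.3, 187.1]
scene 0.63 [224.1, 203.9, 291.4, 271.2]
top 0.71 [302.3, 289.0, 360.9, 360.3]
top 0.66 [413.9, 317.1, 488.4, 391.2]
top 0.59 [276.8, 196.5, 307.4, 236.8]
top 0.21 [475.0, 232.9, 494.4, 251.4]
```

View pics/scene_c3.png

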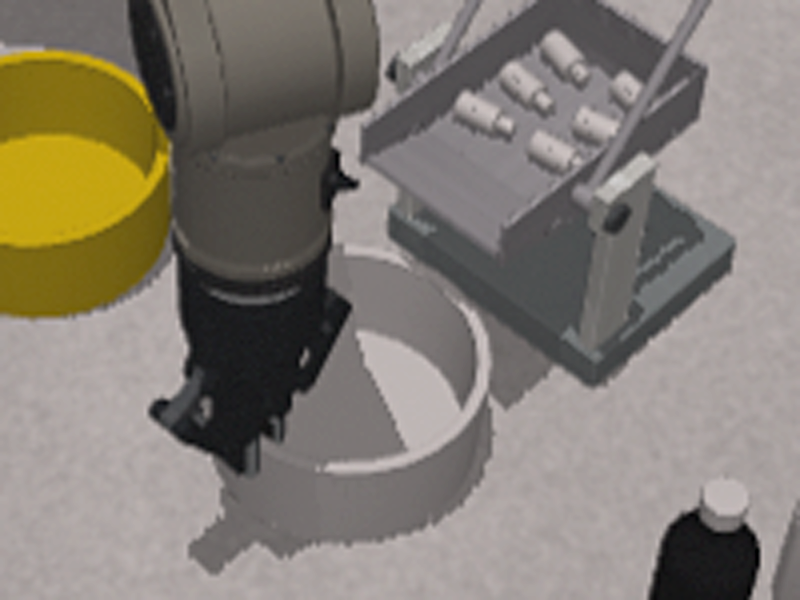

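The crop shows the tub's right edge at x≈373, its bottom at y≈326 (full-image pixels), and a clear gap of a few cm to the foot.

```bash
python3 -c "
from h import *
for r,b in((372.8,326.0),(369.8,329)):
  x,e=fitpart([('scene',2,r),('scene',3,b)],[.58,-.02]); print(x,e, 'to go',x*-1+[.5798,.0252])
st()"
```

```text
[ 0.58456653 -0.01640899] [0. 0.] to go [-0.00476653  0.04160899]
[ 0.58612297 -0.02702605] [0. 0.] to go [-0.00632297  0.05222605]
{'t': 6.3667, 'eef_pos': [0.5933, -0.0913, 0.0719], 'tool_rot': [0.7064, -0.0312, 0.7065, 0.0288], 'contact_force': [0.0188, 0.9932, 0.2246], 'gripper_width': 0.109, 'q': [-0.2475, 0.6075, 0.3965, 1.8931, -0.3408, 0.7071, 2.0027]}
```

{"op": "apply_moves", "data": {
  "travel": [
    [0,0.8,0],
    [0,1,0],
    [0,1,0],
    [0,0.6,0],
    [0,0.3,0],
    [0,0,0],
    [0,0,0]
  ],
  "turn": [
    [0,0,0],
    [0,0,0],
    [0,0,0],
    [0,0,0],
    [0,0,0],
    [0,0,0],
    [0,0,0]
  ],
  "grip": [1,1,1,1,1,1,1]
}}

```text
t: 6.95
eef_pos: [0.5898, -0.0522, 0.0722]
tool_rot: [0.707, -0.031, 0.706, 0.028]
contact_force: [-0.4, -3.4, 1.8]
gripper_width: 0.112
```

```bash
python3 -c "
from h import *
st(); crops('c4')"
```

```text
{'t': 6.95, 'eef_pos': [0.5898, -0.0522, 0.0722], 'tool_rot': [0.7067, -0.0313, 0.7062, 0.0276], 'contact_force': [-0.3625, -3.3921, 1.7741], 'gripper_width': 0.1124, 'q': [-0.3194, 0.5971, 0.4005, 1.9138, -0.3405, 0.6963, 1.9365]}
scene 0.92 [315.1, 242.4, 381.6, 316.5]
scene 0.71 [225.8, 203.7, 292.8, 270.2]
scene 0.67 [94.6, 243.4, 173.6, 315.7]
top 0.85 [414.7, 315.7, 487.0, 391.3]
top 0.74 [290.4, 289.0, 362.7, 364.2]
top 0.71 [238.7, 213.3, 247.6, 223.5]
top 0.52 [275.8, 201.7, 285.1, 214.5]
top 0.34 [474.5, 231.1, 495.6, 249.7]
```

View pics/scene_c4.png

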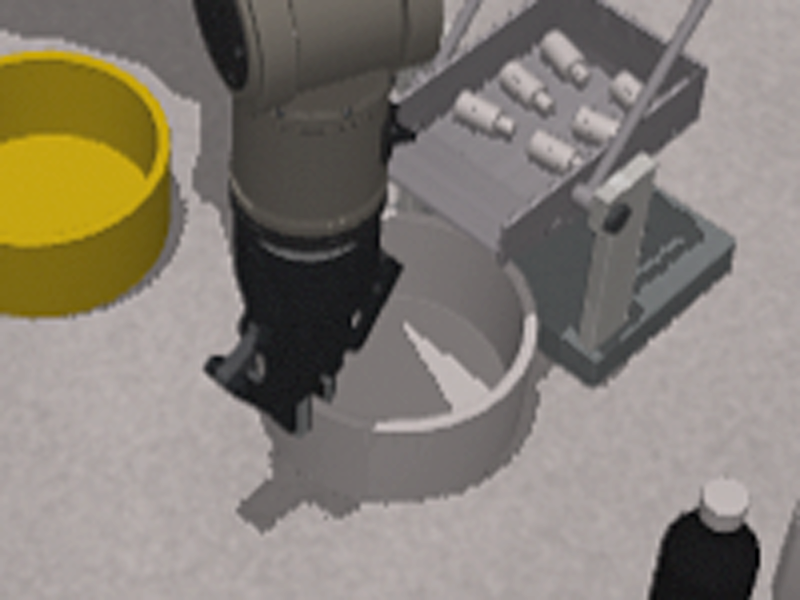

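The tub's right edge is now at x≈384 and its bottom at y≈315.5, close up against the foot.

```bash
python3 -c "
from h import *
for r,b in((384.2,315.5),(381.6,316.5)):
  x,e=fitpart([('scene',2,r),('scene',3,b)],[.58,-.02]); print(x,e, 'to go',x*-1+[.5798,.0252])
p=np.array([.5933,-.0913])
print('by grip',np.array([.5898-.0135,-.0522+.077]), 'by c3 fit', np.array([.5846,-.0164])+[-.0035,.0391])
# foot front edge vs picks: tip corner
W=stand_pts(.5718,.1098,.094); print(proj('scene',W([(.085,0,.03),(.085,0,0),(0,0,.03)])))
"
```

```text
[0.58031516 0.02303281] [-0.  0.] to go [-0.00051516  0.00216719]
[0.57854707 0.01656448] [-0.  0.] to go [0.00125293 0.00863552]
by grip [0.5763 0.0248] by c3 fit [0.5811 0.0227]
[[399.2162879  279.64913433]
 [397.84785379 287.31907161]
 [371.99300035 259.71987541]]
```

{"op": "apply_moves", "data": {
  "travel": [
    [0,0,0],
    [0,0,0],
    [0,0,0],
    [0,0,0],
    [-1,0,0],
    [-2.5,0,0],
    [-3.5,0,0],
    [-3.5,0,0]
  ],
  "turn": [
    [0,0,0],
    [0,0,0],
    [0,0,0],
    [0,0,0],
    [0,0,0],
    [0,0,0],
    [0,0,0],
    [0,0,0]
  ],
  "grip": [0.7,0.5,0.5,0.5,0.5,0.5,0.5,0.5]
}}

```text
t: 7.82
eef_pos: [0.5833, -0.0512, 0.1732]
tool_rot: [0.7, -0.031, 0.713, 0.028]
contact_force: [0.2, -0.7, 0.2]
gripper_width: 0.498
```

```bash
python3 -c "
from h import *
st(); W=stand_pts(.5718,.1098,.094); b=W([(0,.09,0)])[0]; print(b)
plan([(.587,-.056,.37),(b[0],b[1],.36)],YDIR,.035)"
```

```text
{'t': 7.8167, 'eef_pos': [0.5833, -0.0512, 0.1732], 'tool_rot': [0.6996, -0.0308, 0.7133, 0.0279], 'contact_force': [0.1957, -0.7187, 0.2052], 'gripper_width': 0.4982, 'q': [-0.384, 0.4575, 0.4774, 1.8595, -0.2533, 0.9049, 1.8667]}
[0.56335245 0.19940267 0.        ]
rot left [-0.011 -0.02   0.003]
travel [[-3.28, -0.1, -0.01], [-3.28, -0.09, 0.06], [-3.28, -0.09, 0.06], [-3.28, -0.09, 0.06], [-3.28, -0.09, 0.06], [-3.28, -0.09, 0.06], [0.12, 3.21, 0.01], [0.12, 3.21, 0.01]] turn [[-0.011, -0.02, 0.003], [0.0, 0.0, 0.0], [0.0, 0.0, 0.0], [0.0, 0.0, 0.0], [0.0, 0.0, 0.0], [0.0, 0.0, 0.0], [0.0, 0.0, 0.0], [0.0, 0.0, 0.0]]
travel [[0.12, 3.21, 0.01], [0.12, 3.21, 0.01], [0.12, 3.21, 0.01], [0.12, 3.21, 0.01], [0.12, 3.21, 0.01], [0.12, 3.21, 0.01]] turn [[0.0, 0.0, 0.0], [0.0, 0.0, 0.0], [0.0, 0.0, 0.0], [0.0, 0.0, 0.0], [0.0, 0.0, 0.0], [0.0, 0.0, 0.0]]
rot left [0. 0. 0.]
```

{"op": "apply_moves", "data": {
  "travel": [
    [-3.3,-0.1,0],
    [-3.3,-0.1,0],
    [-3.3,-0.1,0],
    [-3.3,-0.1,0],
    [-3.3,-0.1,0],
    [-3.3,-0.1,0],
    [0,3.2,0],
    [0,3.2,0]
  ],
  "turn": [
    [-0.011,-0.02,0],
    [0,0,0],
    [0,0,0],
    [0,0,0],
    [0,0,0],
    [0,0,0],
    [0,0,0],
    [0,0,0]
  ],
  "grip": [0,0,0,0,0,0,0,0]
}}

```text
t: 8.48
eef_pos: [0.5772, -0.0033, 0.3963]
tool_rot: [0.713, -0.029, 0.7, 0.025]
contact_force: [-0.0, 1.3, -1.0]
gripper_width: 0.999
```

{"op": "apply_moves", "data": {
  "travel": [
    [0,3.2,0],
    [0,3.2,0],
    [0,3.2,0],
    [0,3.2,0],
    [0,2,0],
    [0,1,0],
    [0,0,0]
  ],
  "turn": [
    [0,0,0],
    [0,0,0],
    [0,0,0],
    [0,0,0],
    [0,0,0],
    [0,0,0],
    [0,0,0]
  ],
  "grip": [0,0,0,0,0,0,0]
}}

```text
t: 9.07
eef_pos: [0.5618, 0.1643, 0.4036]
tool_rot: [0.716, -0.028, 0.697, 0.028]
contact_force: [-0.4, 0.0, 0.0]
gripper_width: 0.999
```

```bash
python3 -c "
from h import *
st(); W=stand_pts(.5718,.1098,.094); b=W([(0,.09,0)])[0]
plan([(b[0],b[1],.256)],YDIR,.02); crops('c5')"
```

```text
{'t': 9.0667, 'eef_pos': [0.5618, 0.1643, 0.4036], 'tool_rot': [0.7155, -0.0279, 0.6975, 0.0277], 'contact_force': [-0.3998, 0.0255, 0.0154], 'gripper_width': 0.999, 'q': [-0.7483, 0.2138, 0.431, 1.6072, -0.084, 1.316, 1.3425]}
rot left [-0.015  0.025  0.001]
travel [[1.85, 0.44, 0.01], [1.84, 0.44, 0.06], [1.84, 0.44, 0.06], [1.84, 0.44, 0.06], [1.84, 0.44, 0.06], [1.84, 0.44, 0.06], [1.84, 0.44, 0.06], [1.84, 0.44, 0.06]] turn [[-0.015, 0.025, 0.001], [-0.0, 0.0, 0.0], [-0.0, 0.0, 0.0], [-0.0, 0.0, 0.0], [-0.0, 0.0, 0.0], [-0.0, 0.0, 0.0], [-0.0, 0.0, 0.0], [-0.0, 0.0, 0.0]]
rot left [-0.  0.  0.]
scene 0.81 [96.3, 243.7, 171.2, 313.8]
scene 0.76 [316.5, 242.8, 382.7, 318.0]
scene 0.74 [227.7, 203.6, 290.6, 268.3]
top 0.85 [416.5, 318.3, 487.2, 389.1]
top 0.74 [263.5, 200.7, 324.0, 267.5]
top 0.7 [290.0, 288.4, 361.5, 360.8]
top 0.65 [317.1, 151.3, 350.8, 177.3]
```

View pics/scene_c5.png

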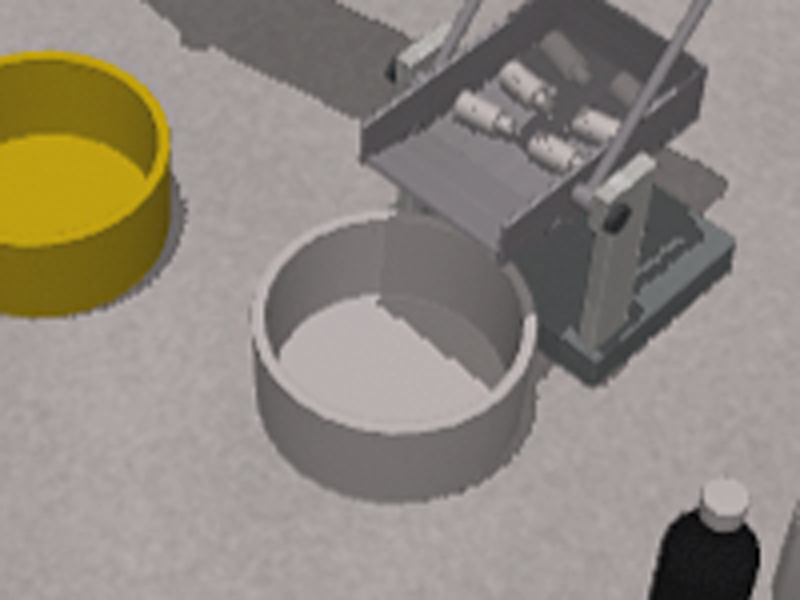

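The tub stands alone by the foot: left 313, right 384, top 243, bottom 315.5 in scene pixels. I'll fit it and keep moving to the bar.

```bash
python3 -c "
from h import *
x,e=fitpart([('scene',0,313),('scene',2,384.3),('scene',3,315.6),('scene',1,243)],[.58,0]); print(x,e)
print(fitpart([('scene',0,316.5),('scene',2,382.7),('scene',3,318),('scene',1,242.8),('top',1,200.7),('top',2,324),('top',3,267.5)],[.58,0]))
for s in((.5714,.1101,.091),(.5718,.1098,.094),(.5727,.1077,.0965)):
  d=x-np.array(s[:2]); c,n=np.cos(s[2]),np.sin(s[2]); print('stand frame',c*d[0]+n*d[1],-n*d[0]+c*d[1])
"
```

```text
[0.58292634 0.02197015] [-0.4  0.4  0.9 -1.1]
(array([0.57711271, 0.02381456]), array([-4.8,  0.8, -3.6, -2.7, -4.1, -0.2, -3.1]))
stand frame 0.003469891555159423 -0.08881265389875907
stand frame 0.0028333627668983407 -0.0884864436733268
stand frame 0.0019186609206474133 -0.08631630556197348
```

{"op": "apply_moves", "data": {
  "travel": [
    [1.8,0.8,0],
    [1.8,0.8,0.1],
    [1.8,0.5,0.1],
    [1.8,0.3,0],
    [1,0,0],
    [0,0,0]
  ],
  "turn": [
    [-0.015,0.025,0],
    [0,0,0],
    [0,0,0],
    [0,0,0],
    [0,0,0],
    [0,0,0]
  ],
  "grip": [0,0,0,0,0,0]
}}

```text
t: 9.77
eef_pos: [0.5674, 0.1702, 0.3214]
tool_rot: [0.709, -0.025, 0.705, 0.022]
contact_force: [-0.2, -0.1, -0.0]
gripper_width: 1.001
```

```bash
python3 -c "
from h import *
st(); W=stand_pts(.5718,.1098,.094); b=W([(0,.09,0)])[0]
plan([(b[0],b[1],.256)],YDIR,.02)"
```

```text
{'t': 9.7667, 'eef_pos': [0.5674, 0.1702, 0.3214], 'tool_rot': [0.7087, -0.0254, 0.7047, 0.0222], 'contact_force': [-0.2119, -0.0759, -0.0424], 'gripper_width': 1.0007, 'q': [-0.7332, 0.2903, 0.4213, 1.6993, -0.1209, 1.1746, 1.3569]}
rot left [-0.027  0.005  0.005]
travel [[1.63, 0.74, -0.06], [1.64, 0.74, -0.03], [1.64, 0.74, -0.03], [1.64, 0.74, -0.03]] turn [[-0.027, 0.005, 0.005], [0.0, 0.0, -0.0], [0.0, 0.0, -0.0], [0.0, 0.0, -0.0]]
rot left [ 0.  0. -0.]
```

{"op": "apply_moves", "data": {
  "travel": [
    [0,1.6,0],
    [0,1.6,0],
    [0,0.8,0],
    [0,0,0],
    [1.5,0,0],
    [2,0,0],
    [2,0,0],
    [1,0,0]
  ],
  "turn": [
    [-0.027,0,0],
    [0,0,0],
    [0,0,0],
    [0,0,0],
    [0,0,0],
    [0,0,0],
    [0,0,0],
    [0,0,0]
  ],
  "grip": [0,0,0,0,0,0,0,0]
}}

```text
t: 10.43
eef_pos: [0.5706, 0.209, 0.2642]
tool_rot: [0.713, -0.033, 0.699, 0.033]
contact_force: [-0.7, 0.9, -0.2]
gripper_width: 1.005
```

```bash
python3 -c "
from h import *
st(); W=stand_pts(.5718,.1098,.094); b=W([(0,.09,0)])[0]
im=eyes.read_camera('scene'); cv2.imwrite('pics/s6.png',cv2.convertScaleAbs(cv2.resize(im[120:290,310:470,::-1],None,fx=3.5,fy=3.5,interpolation=cv2.INTER_CUBIC),alpha=1.5))
plan([(b[0],b[1],.256)],YDIR,.02)"
```

```text
{'t': 10.4333, 'eef_pos': [0.5706, 0.209, 0.2642], 'tool_rot': [0.7134, -0.0326, 0.6992, 0.0331], 'contact_force': [-0.6525, 0.9115, -0.1983], 'gripper_width': 1.0052, 'q': [-0.7581, 0.3574, 0.3895, 1.7434, -0.1465, 1.0509, 1.3433]}
rot left [-0.001  0.018  0.001]
travel [[0.69, -0.87, -0.77]] turn [[-0.001, 0.018, 0.001]]
rot left [-0.  0.  0.]
```

View pics/s6.png

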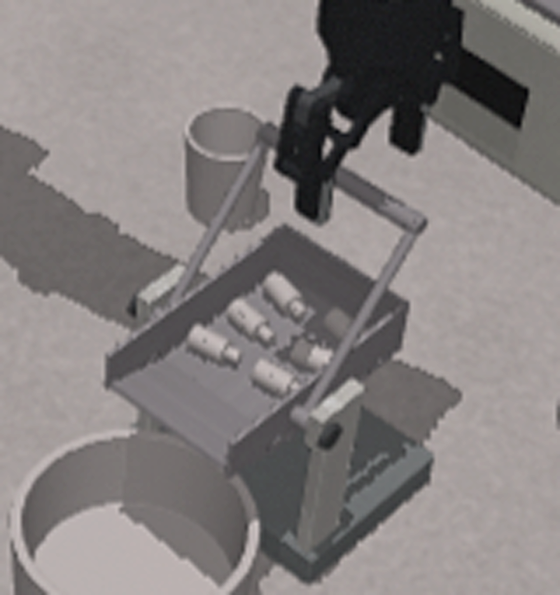

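The fingers straddle the bar, one on each side near its middle. I'll centre, lower slightly and narrow the jaws to leave a loose fit around it.

{"op": "apply_moves", "data": {
  "travel": [
    [0.6,-0.8,-0.7],
    [0,0,0],
    [0,0,0],
    [0,0,0],
    [0,0,0],
    [0,0,0]
  ],
  "turn": [
    [0,0.018,0],
    [0,0,0],
    [0,0,0],
    [0,0,0],
    [0,0,0],
    [0,0,0]
  ],
  "grip": [0,0.4,0.7,0.7,0.7,0.7],
  "newtons": 20
}}

```text
t: 10.98
eef_pos: [0.5655, 0.1982, 0.2605]
tool_rot: [0.707, -0.032, 0.705, 0.032]
contact_force: [-0.1, -0.1, -0.7]
gripper_width: 0.31
```

```bash
cat >> h.py <<'E'
W0=stand_pts(.5718,.1098,.094)
def local():
    p=np.array(status.get_obs()["eef_pos"])-[.5718,.1098,.155]; c,s=np.cos(.094),np.sin(.094)
    return np.array([c*p[0]+s*p[1],-s*p[0]+c*p[1],p[2]])
def arc(t1,dt=.03,dz=-.006,r=.14,n=99):
    l=local(); t0=np.arctan2(l[2]-dz,l[1])-np.arctan2(.107,.09); print("local",l.round(4),"tilt of tcp",round(t0,3),"r",round(np.hypot(l[2]-dz,l[1]),4))
    k=max(1,int(np.ceil(abs(t1-t0)/dt))); a=(np.linspace(t0,t1,k+1)[1:]+np.arctan2(.107,.09))[:n]
    plan(W0(np.c_[0*a,r*np.cos(a),.155+dz+r*np.sin(a)]),YDIR,.03)
E
python3 -c "
from h import *
st();arc(1.2,.035)"
```

```text
{'t': 10.9833, 'eef_pos': [0.5655, 0.1982, 0.2605], 'tool_rot': [0.7074, -0.0321, 0.7053, 0.0323], 'contact_force': [-0.1052, -0.1225, -0.7445], 'gripper_width': 0.31, 'q': [-0.744, 0.3549, 0.3904, 1.7557, -0.1515, 1.0576, 1.3605]}
local [0.002  0.0886 0.1055] tilt of tcp 0.028 r 0.1424
rot left [-0.003  0.003 -0.   ]
travel [[-0.11, -0.53, -0.2], [-0.28, -0.39, -0.0], [-0.27, -0.4, -0.0], [-0.25, -0.41, -0.0], [-0.24, -0.42, -0.0], [-0.22, -0.43, -0.0], [-0.21, -0.44, -0.0], [-0.19, -0.44, -0.0]] turn [[-0.003, 0.003, -0.0], [0.0, 0.0, -0.0], [0.0, 0.0, -0.0], [0.0, 0.0, -0.0], [0.0, 0.0, -0.0], [0.0, 0.0, -0.0], [0.0, 0.0, -0.0], [0.0, 0.0, -0.0]]
travel [[-0.18, -0.45, -0.0], [-0.16, -0.45, -0.0], [-0.15, -0.46, -0.0], [-0.13, -0.46, -0.0], [-0.11, -0.47, -0.0], [-0.1, -0.47, -0.0], [-0.08, -0.48, -0.0], [-0.07, -0.48, -0.0]] turn [[0.0, 0.0, -0.0], [0.0, 0.0, -0.0], [0.0, 0.0, -0.0], [0.0, 0.0, -0.0], [0.0, 0.0, -0.0], [0.0, 0.0, -0.0], [0.0, 0.0, -0.0], [0.0, 0.0, -0.0]]
travel [[-0.05, -0.48, -0.0], [-0.03, -0.48, -0.0], [-0.02, -0.48, -0.0], [0.0, -0.48, -0.0], [0.02, -0.48, -0.0], [0.03, -0.48, -0.0], [0.05, -0.48, -0.0], [0.07, -0.48, -0.0]] turn [[0.0, 0.0, -0.0], [0.0, 0.0, -0.0], [0.0, 0.0, -0.0], [0.0, 0.0, -0.0], [0.0, 0.0, -0.0], [0.0, 0.0, -0.0], [0.0, 0.0, -0.0], [0.0, 0.0, -0.0]]
travel [[0.08, -0.48, -0.0], [0.1, -0.47, -0.0], [0.12, -0.47, -0.0], [0.13, -0.46, -0.0], [0.15, -0.46, -0.0], [0.16, -0.45, -0.0], [0.18, -0.45, -0.0], [0.19, -0.44, -0.0]] turn [[0.0, 0.0, -0.0], [0.0, 0.0, -0.0], [0.0, 0.0, -0.0], [0.0, 0.0, -0.0], [0.0, 0.0, -0.0], [0.0, 0.0, -0.0], [0.0, 0.0, -0.0], [0.0, 0.0, -0.0]]
travel [[0.21, -0.43, -0.0], [0.22, -0.43, -0.0]] turn [[0.0, 0.0, -0.0], [0.0, 0.0, -0.0]]
rot left [ 0.  0. -0.]
```

{"op": "apply_moves", "data": {
  "travel": [
    [0,-0.5,-0.2],
    [-0.2,-0.4,0],
    [-0.2,-0.4,0],
    [-0.2,-0.4,0],
    [-0.2,-0.4,0],
    [-0.2,-0.4,0],
    [-0.2,-0.4,0],
    [-0.2,-0.4,0]
  ],
  "turn": [
    [0,0,0],
    [0,0,0],
    [0,0,0],
    [0,0,0],
    [0,0,0],
    [0,0,0],
    [0,0,0],
    [0,0,0]
  ],
  "grip": [0.7,0.7,0.7,0.7,0.7,0.7,0.7,0.7]
}}

```text
t: 11.65
eef_pos: [0.5662, 0.1737, 0.2767]
tool_rot: [0.709, -0.031, 0.703, 0.041]
contact_force: [0.5, 4.4, -2.0]
gripper_width: 0.3
```

```bash
python3 -c "
from h import *
st();arc(1.2,.035,n=8)"
```

```text
{'t': 11.65, 'eef_pos': [0.5662, 0.1737, 0.2767], 'tool_rot': [0.7089, -0.031, 0.7034, 0.0406], 'contact_force': [0.4755, 4.4327, -2.0125], 'gripper_width': 0.3004, 'q': [-0.7109, 0.3233, 0.398, 1.7595, -0.1527, 1.0761, 1.4121]}
local [0.0004 0.0641 0.1217] tilt of tcp 0.234 r 0.1429
rot left [ 0.007  0.008 -0.013]
travel [[0.04, -0.57, -0.05], [-0.19, -0.44, -0.0], [-0.18, -0.45, -0.0], [-0.16, -0.45, -0.0], [-0.15, -0.46, -0.0], [-0.13, -0.46, -0.0], [-0.12, -0.47, -0.0], [-0.1, -0.47, -0.0]] turn [[0.007, 0.008, -0.013], [0.0, 0.0, -0.0], [0.0, 0.0, -0.0], [0.0, 0.0, -0.0], [0.0, 0.0, -0.0], [0.0, 0.0, -0.0], [0.0, 0.0, -0.0], [0.0, 0.0, -0.0]]
rot left [ 0.  0. -0.]
```

Contact is at about 4.5 N and the pan is moving, so I'll continue along the arc.

{"op": "apply_moves", "data": {
  "travel": [
    [0,-0.5,0],
    [-0.2,-0.5,0],
    [-0.2,-0.5,0],
    [-0.1,-0.5,0],
    [-0.1,-0.5,0],
    [-0.1,-0.5,0],
    [-0.1,-0.5,0],
    [-0.1,-0.5,0]
  ],
  "turn": [
    [0.007,0.008,-0.013],
    [0,0,0],
    [0,0,0],
    [0,0,0],
    [0,0,0],
    [0,0,0],
    [0,0,0],
    [0,0,0]
  ],
  "grip": [0.7,0.7,0.7,0.7,0.7,0.7,0.7,0.7]
}}

```text
t: 12.32
eef_pos: [0.5694, 0.1415, 0.2911]
tool_rot: [0.707, -0.031, 0.705, 0.042]
contact_force: [-0.4, 5.2, 0.2]
gripper_width: 0.303
```

```bash
python3 -c "
from h import *
st();arc(1.2,.035,n=16)"
```

```text
{'t': 12.3167, 'eef_pos': [0.5694, 0.1415, 0.2911], 'tool_rot': [0.7072, -0.0308, 0.7051, 0.0419], 'contact_force': [-0.4256, 5.2197, 0.1693], 'gripper_width': 0.303, 'q': [-0.6699, 0.304, 0.4129, 1.7522, -0.151, 1.1078, 1.4668]}
local [0.0006 0.0317 0.1361] tilt of tcp 0.48 r 0.1456
rot left [ 0.009  0.004 -0.016]
travel [[0.44, -0.6, -0.07], [-0.08, -0.47, 0.0], [-0.06, -0.48, 0.0], [-0.05, -0.48, 0.0], [-0.03, -0.48, 0.0], [-0.01, -0.48, 0.0], [0.0, -0.48, 0.0], [0.02, -0.48, 0.0]] turn [[0.009, 0.004, -0.016], [-0.0, -0.0, 0.0], [-0.0, -0.0, 0.0], [-0.0, -0.0, 0.0], [-0.0, -0.0, 0.0], [-0.0, -0.0, 0.0], [-0.0, -0.0, 0.0], [-0.0, -0.0, 0.0]]
travel [[0.03, -0.48, 0.0], [0.05, -0.48, 0.0], [0.07, -0.48, 0.0], [0.08, -0.47, 0.0], [0.1, -0.47, 0.0], [0.12, -0.47, 0.0], [0.13, -0.46, 0.0], [0.15, -0.46, 0.0]] turn [[-0.0, -0.0, 0.0], [-0.0, -0.0, 0.0], [-0.0, -0.0, 0.0], [-0.0, -0.0, 0.0], [-0.0, -0.0, 0.0], [-0.0, -0.0, 0.0], [-0.0, -0.0, 0.0], [-0.0, -0.0, 0.0]]
rot left [-0. -0.  0.]
```

{"op": "apply_moves", "data": {
  "travel": [
    [0.3,-0.5,0],
    [0.1,-0.5,0],
    [0,-0.5,0],
    [0,-0.5,0],
    [0,-0.5,0],
    [0,-0.5,0],
    [0,-0.5,0],
    [0,-0.5,0]
  ],
  "turn": [
    [0.009,0.004,-0.016],
    [0,0,0],
    [0,0,0],
    [0,0,0],
    [0,0,0],
    [0,0,0],
    [0,0,0],
    [0,0,0]
  ],
  "grip": [0.7,0.7,0.7,0.7,0.7,0.7,0.7,0.7]
}}

```text
t: 12.98
eef_pos: [0.5735, 0.1051, 0.2934]
tool_rot: [0.708, -0.031, 0.705, 0.039]
contact_force: [-0.1, 4.9, 0.0]
gripper_width: 0.3
```

```bash
python3 -c "
from h import *
st();arc(1.25,.035,n=16)"
```

```text
{'t': 12.9833, 'eef_pos': [0.5735, 0.1051, 0.2934], 'tool_rot': [0.7077, -0.0307, 0.7047, 0.0391], 'contact_force': [-0.1237, 4.9158, 0.0429], 'gripper_width': 0.3, 'q': [-0.6251, 0.2966, 0.4297, 1.7586, -0.1488, 1.1103, 1.5232]}
local [ 0.0013 -0.0048  0.1384] tilt of tcp 0.733 r 0.1444
rot left [ 0.005  0.005 -0.012]
travel [[0.46, -0.47, -0.13], [0.04, -0.48, 0.0], [0.06, -0.48, 0.0], [0.07, -0.48, 0.0], [0.09, -0.47, 0.0], [0.11, -0.47, 0.0], [0.12, -0.47, 0.0], [0.14, -0.46, 0.0]] turn [[0.005, 0.005, -0.012], [-0.0, -0.0, 0.0], [-0.0, -0.0, 0.0], [-0.0, -0.0, 0.0], [-0.0, -0.0, 0.0], [-0.0, -0.0, 0.0], [-0.0, -0.0, 0.0], [-0.0, -0.0, 0.0]]
travel [[0.15, -0.46, 0.0], [0.17, -0.45, 0.0], [0.19, -0.45, 0.0], [0.2, -0.44, 0.0], [0.22, -0.43, 0.0], [0.23, -0.42, 0.0], [0.25, -0.42, 0.0]] turn [[-0.0, -0.0, 0.0], [-0.0, -0.0, 0.0], [-0.0, -0.0, 0.0], [-0.0, -0.0, 0.0], [-0.0, -0.0, 0.0], [-0.0, -0.0, 0.0], [-0.0, -0.0, 0.0]]
rot left [-0. -0.  0.]
```

{"op": "apply_moves", "data": {
  "travel": [
    [0.3,-0.5,0],
    [0.2,-0.5,0],
    [0.1,-0.5,0],
    [0.1,-0.5,0],
    [0.1,-0.5,0],
    [0.1,-0.5,0],
    [0.1,-0.5,0],
    [0.1,-0.5,0]
  ],
  "turn": [
    [0.005,0.005,-0.012],
    [0,0,0],
    [0,0,0],
    [0,0,0],
    [0,0,0],
    [0,0,0],
    [0,0,0],
    [0,0,0]
  ],
  "grip": [0.7,0.7,0.7,0.7,0.7,0.7,0.7,0.7]
}}

```text
t: 13.65
eef_pos: [0.5781, 0.0616, 0.2831]
tool_rot: [0.707, -0.033, 0.706, 0.033]
contact_force: [0.5, 5.1, -1.0]
gripper_width: 0.3
```

```bash
python3 -c "
from h import *
st();arc(1.27,.035,n=16)"
```

```text
{'t': 13.65, 'eef_pos': [0.5781, 0.0616, 0.2831], 'tool_rot': [0.7067, -0.0333, 0.706, 0.0326], 'contact_force': [0.4551, 5.1046, -1.0499], 'gripper_width': 0.2995, 'q': [-0.5699, 0.3075, 0.4481, 1.7725, -0.147, 1.0939, 1.5915]}
local [ 0.0018 -0.0486  0.1281] tilt of tcp 1.047 r 0.1426
rot left [-0.001  0.001  0.001]
travel [[0.4, -0.33, -0.18], [0.17, -0.41, -0.0], [0.18, -0.41, -0.0], [0.2, -0.4, -0.0], [0.21, -0.39, -0.0], [0.22, -0.39, -0.0], [0.23, -0.38, -0.0]] turn [[-0.001, 0.001, 0.001], [0.0, -0.0, -0.0], [0.0, -0.0, -0.0], [0.0, -0.0, -0.0], [0.0, -0.0, -0.0], [0.0, -0.0, -0.0], [0.0, -0.0, -0.0]]
rot left [ 0. -0. -0.]
```

{"op": "apply_moves", "data": {
  "travel": [
    [0.3,-0.4,-0.1],
    [0.2,-0.4,0],
    [0.2,-0.4,0],
    [0.2,-0.4,0],
    [0.2,-0.4,0],
    [0.2,-0.4,0],
    [0,0,0],
    [0,0,0]
  ],
  "turn": [
    [0,0,0],
    [0,0,0],
    [0,0,0],
    [0,0,0],
    [0,0,0],
    [0,0,0],
    [0,0,0],
    [0,0,0]
  ],
  "grip": [0.7,0.7,0.7,0.7,0.7,0.7,0.7,0.7]
}}

```text
t: 14.32
eef_pos: [0.5795, 0.0383, 0.2696]
tool_rot: [0.707, -0.032, 0.706, 0.036]
contact_force: [0.7, 2.6, 1.5]
gripper_width: 0.298
```

```bash
python3 -c "
from h import *
st();arc(1.3,.035,n=16); crops('c7')"
```

```text
{'t': 14.3167, 'eef_pos': [0.5795, 0.0383, 0.2696], 'tool_rot': [0.7067, -0.0318, 0.7059, 0.0356], 'contact_force': [0.663, 2.6112, 1.5425], 'gripper_width': 0.298, 'q': [-0.5283, 0.3199, 0.4516, 1.7902, -0.1635, 1.0661, 1.6488]}
local [ 0.001  -0.0719  0.1146] tilt of tcp 1.237 r 0.1404
rot left [ 0.001  0.001 -0.005]
travel [[0.26, -0.36, -0.1], [0.24, -0.37, -0.0]] turn [[0.001, 0.001, -0.005], [0.0, 0.0, -0.0]]
rot left [ 0.  0. -0.]
scene 0.75 [315.1, 243.5, 382.5, 316.2]
scene 0.71 [96.7, 243.6, 171.6, 317.5]
scene 0.68 [226.1, 204.6, 291.0, 271.2]
top 0.86 [295.0, 203.8, 323.1, 265.3]
top 0.67 [205.0, 190.2, 237.1, 272.8]
top 0.65 [297.2, 285.8, 360.7, 359.7]
```

View pics/scene_c7.png

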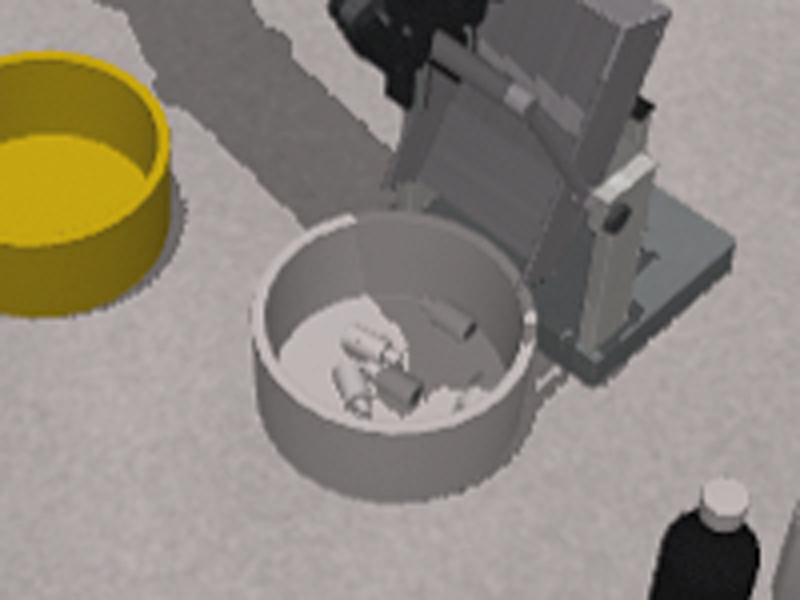

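The pan is nearly over. At least five capsules show in the tub at crop (370,345), (350,385), (400,390), (450,318) and (465,395); the sixth may be hidden behind the near wall. I'll push on to the stop and let things settle.

{"op": "apply_moves", "data": {
  "travel": [
    [0.2,-0.4,0],
    [0.2,-0.4,0],
    [0.2,-0.4,0],
    [0.2,-0.4,0],
    [0,0,0],
    [0,0,0],
    [0,0,0],
    [0,0,0]
  ],
  "turn": [
    [0,0,0],
    [0,0,0],
    [0,0,0],
    [0,0,0],
    [0,0,0],
    [0,0,0],
    [0,0,0],
    [0,0,0]
  ],
  "grip": [0.7,0.7,0.7,0.7,0.7,0.7,0.7,0.7]
}}

```text
t: 15.18
eef_pos: [0.5814, 0.0388, 0.2646]
tool_rot: [0.707, -0.029, 0.705, 0.048]
contact_force: [-1.1, 4.7, 2.8]
gripper_width: 0.301
```

```bash
python3 -c "
from h import *
st();arc(1.3,.035,n=1)
for c in('scene','top'):
  im=eyes.read_camera(c)
  for d in eyes.masks_of('capsule0',c)[:9]: print(c,round(d['score'],2),np.round(d['rect']).tolist())
"
```

```text
{'t': 15.1833, 'eef_pos': [0.5814, 0.0388, 0.2646], 'tool_rot': [0.707, -0.0288, 0.705, 0.0478], 'contact_force': [-1.1214, 4.699, 2.8176], 'gripper_width': 0.3011, 'q': [-0.5093, 0.3267, 0.4427, 1.7924, -0.1893, 1.0562, 1.6854]}
local [ 0.0029 -0.0716  0.1096] tilt of tcp 1.254 r 0.136
rot left [ 0.014  0.004 -0.027]
travel [[-0.18, -0.47, -0.3]] turn [[0.014, 0.004, -0.027]]
rot left [0. 0. 0.]
scene 0.67 [340.0, 283.0, 354.0, 292.0]
scene 0.61 [355.0, 266.0, 371.0, 277.0]
scene 0.48 [332.0, 280.0, 346.0, 296.0]
scene 0.46 [333.0, 273.0, 346.0, 281.0]
top 0.53 [305.0, 208.0, 312.0, 225.0]
```

The TCP no longer advances and the force is steady, so the pan is on its stop. Swinging it back.

{"op": "apply_moves", "data": {
  "travel": [
    [-0.2,0.5,-0.2],
    [-0.2,0.5,0],
    [-0.2,0.5,0],
    [-0.2,0.5,0],
    [-0.2,0.5,0],
    [-0.2,0.5,0],
    [-0.1,0.5,0],
    [-0.1,0.5,0]
  ],
  "turn": [
    [0.014,0.004,-0.027],
    [0,0,0],
    [0,0,0],
    [0,0,0],
    [0,0,0],
    [0,0,0],
    [0,0,0],
    [0,0,0]
  ],
  "grip": [0.7,0.7,0.7,0.7,0.7,0.7,0.7,0.7]
}}

```text
t: 16.05
eef_pos: [0.5757, 0.0676, 0.2785]
tool_rot: [0.706, -0.034, 0.707, 0.024]
contact_force: [0.2, -4.5, 2.8]
gripper_width: 0.303
```

```bash
python3 -c "
from h import *
st();arc(0,.036,dz=-.01,n=16)
eyes.read_camera('scene'); print([ (round(d['score'],2),np.round(d['rect']).tolist()) for d in eyes.masks_of('capsule0','scene')])"
```

```text
{'t': 16.05, 'eef_pos': [0.5757, 0.0676, 0.2785], 'tool_rot': [0.7061, -0.0342, 0.7069, 0.0243], 'contact_force': [0.2355, -4.4983, 2.766], 'gripper_width': 0.3027, 'q': [-0.5891, 0.3107, 0.4501, 1.7799, -0.1353, 1.0867, 1.5592]}
local [-1.000e-04 -4.240e-02  1.235e-01] tilt of tcp 1.007 r 0.1401
rot left [-0.011 -0.002  0.014]
travel [[-0.14, 0.48, 0.0], [-0.13, 0.49, -0.0], [-0.11, 0.49, -0.0], [-0.09, 0.5, -0.0], [-0.07, 0.5, -0.0], [-0.06, 0.5, -0.0], [-0.04, 0.5, -0.0], [-0.02, 0.5, -0.0]] turn [[-0.011, -0.002, 0.014], [-0.0, 0.0, -0.0], [-0.0, 0.0, -0.0], [-0.0, 0.0, -0.0], [-0.0, 0.0, -0.0], [-0.0, 0.0, -0.0], [-0.0, 0.0, -0.0], [-0.0, 0.0, -0.0]]
travel [[-0.0, 0.5, -0.0], [0.02, 0.5, -0.0], [0.04, 0.5, -0.0], [0.05, 0.5, -0.0], [0.07, 0.5, -0.0], [0.09, 0.5, -0.0], [0.11, 0.49, -0.0], [0.12, 0.49, -0.0]] turn [[-0.0, 0.0, -0.0], [-0.0, 0.0, -0.0], [-0.0, 0.0, -0.0], [-0.0, 0.0, -0.0], [-0.0, 0.0, -0.0], [-0.0, 0.0, -0.0], [-0.0, 0.0, -0.0], [-0.0, 0.0, -0.0]]
rot left [-0.  0. -0.]
[(0.67, [355.0, 265.0, 367.0, 276.0]), (0.58, [341.0, 280.0, 355.0, 293.0]), (0.56, [333.0, 281.0, 346.0, 297.0])]
```

{"op": "apply_moves", "data": {
  "travel": [
    [-0.1,0.5,0],
    [-0.1,0.5,0],
    [-0.1,0.5,0],
    [-0.1,0.5,0],
    [-0.1,0.5,0],
    [-0.1,0.5,0],
    [0,0.5,0],
    [0,0.5,0]
  ],
  "turn": [
    [-0.011,0,0.014],
    [0,0,0],
    [0,0,0],
    [0,0,0],
    [0,0,0],
    [0,0,0],
    [0,0,0],
    [0,0,0]
  ],
  "grip": [0.7,0.7,0.7,0.7,0.7,0.7,0.7,0.7]
}}

```text
t: 16.82
eef_pos: [0.5722, 0.1102, 0.286]
tool_rot: [0.706, -0.032, 0.706, 0.033]
contact_force: [0.1, -2.3, 3.0]
gripper_width: 0.301
```

```bash
python3 -c "
from h import *
st();arc(0,.036,dz=-.01,n=16)"
```

```text
{'t': 16.8167, 'eef_pos': [0.5722, 0.1102, 0.286], 'tool_rot': [0.7063, -0.0325, 0.7064, 0.0333], 'contact_force': [0.1381, -2.2915, 2.9621], 'gripper_width': 0.3009, 'q': [-0.638, 0.3059, 0.4297, 1.7646, -0.1424, 1.1014, 1.5026]}
local [0.0004 0.0004 0.131 ] tilt of tcp 0.697 r 0.141
rot left [-0.001  0.    -0.001]
travel [[0.11, 0.49, -0.04], [0.03, 0.49, 0.0], [0.04, 0.49, 0.0], [0.06, 0.48, 0.0], [0.08, 0.48, 0.0], [0.09, 0.48, 0.0], [0.11, 0.47, 0.0], [0.13, 0.47, 0.0]] turn [[-0.001, 0.0, -0.001], [0.0, 0.0, -0.0], [0.0, 0.0, -0.0], [0.0, 0.0, -0.0], [0.0, 0.0, -0.0], [0.0, 0.0, -0.0], [0.0, 0.0, -0.0], [0.0, 0.0, -0.0]]
travel [[0.14, 0.47, 0.0], [0.16, 0.46, 0.0], [0.18, 0.46, 0.0], [0.19, 0.45, 0.0], [0.21, 0.44, 0.0], [0.22, 0.43, 0.0], [0.24, 0.43, 0.0], [0.25, 0.42, 0.0]] turn [[0.0, 0.0, -0.0], [0.0, 0.0, -0.0], [0.0, 0.0, -0.0], [0.0, 0.0, -0.0], [0.0, 0.0, -0.0], [0.0, 0.0, -0.0], [0.0, 0.0, -0.0], [0.0, 0.0, -0.0]]
rot left [ 0.  0. -0.]
```

{"op": "apply_moves", "data": {
  "travel": [
    [0.1,0.5,0],
    [0,0.5,0],
    [0,0.5,0],
    [0.1,0.5,0],
    [0.1,0.5,0],
    [0.1,0.5,0],
    [0.1,0.5,0],
    [0.1,0.5,0]
  ],
  "turn": [
    [0,0,0],
    [0,0,0],
    [0,0,0],
    [0,0,0],
    [0,0,0],
    [0,0,0],
    [0,0,0],
    [0,0,0]
  ],
  "grip": [0.7,0.7,0.7,0.7,0.7,0.7,0.7,0.7]
}}

```text
t: 17.48
eef_pos: [0.5673, 0.1567, 0.2786]
tool_rot: [0.706, -0.033, 0.707, 0.035]
contact_force: [2.5, -2.4, -0.1]
gripper_width: 0.299
```

```bash
python3 -c "
from h import *
st();arc(-.05,.036,dz=-.01,n=16)"
```

```text
{'t': 17.4833, 'eef_pos': [0.5673, 0.1567, 0.2786], 'tool_rot': [0.7059, -0.033, 0.7067, 0.0346], 'contact_force': [2.4508, -2.4441, -0.1441], 'gripper_width': 0.2989, 'q': [-0.6959, 0.3221, 0.409, 1.7583, -0.1452, 1.091, 1.428]}
local [-1.000e-04  4.710e-02  1.236e-01] tilt of tcp 0.361 r 0.1416
rot left [ 0.002 -0.001 -0.002]
travel [[0.32, 0.39, 0.01], [0.18, 0.44, -0.0], [0.2, 0.44, -0.0], [0.21, 0.43, -0.0], [0.23, 0.42, -0.0], [0.24, 0.41, -0.0], [0.26, 0.41, -0.0], [0.27, 0.4, -0.0]] turn [[0.002, -0.001, -0.002], [-0.0, -0.0, -0.0], [-0.0, -0.0, -0.0], [-0.0, -0.0, -0.0], [-0.0, -0.0, -0.0], [-0.0, -0.0, -0.0], [-0.0, -0.0, -0.0], [-0.0, -0.0, -0.0]]
travel [[0.28, 0.39, -0.0], [0.3, 0.38, -0.0], [0.31, 0.37, -0.0], [0.32, 0.36, -0.0]] turn [[-0.0, -0.0, -0.0], [-0.0, -0.0, -0.0], [-0.0, -0.0, -0.0], [-0.0, -0.0, -0.0]]
rot left [-0. -0. -0.]
```

{"op": "apply_moves", "data": {
  "travel": [
    [0.3,0.4,0],
    [0.2,0.4,0],
    [0.2,0.4,0],
    [0.2,0.4,0],
    [0.2,0.4,0],
    [0.2,0.4,0],
    [0.2,0.4,0],
    [0.2,0.4,0]
  ],
  "turn": [
    [0,0,0],
    [0,0,0],
    [0,0,0],
    [0,0,0],
    [0,0,0],
    [0,0,0],
    [0,0,0],
    [0,0,0]
  ],
  "grip": [0.7,0.7,0.7,0.7,0.7,0.7,0.7,0.7]
}}

```text
t: 18.15
eef_pos: [0.5633, 0.1923, 0.2592]
tool_rot: [0.705, -0.033, 0.707, 0.035]
contact_force: [2.5, -4.0, 0.2]
gripper_width: 0.306
```

```bash
python3 -c "
from h import *
st();arc(-.1,.036,dz=-.01,n=16)"
```

```text
{'t': 18.15, 'eef_pos': [0.5633, 0.1923, 0.2592], 'tool_rot': [0.7054, -0.0331, 0.7072, 0.0346], 'contact_force': [2.5133, -3.9649, 0.1761], 'gripper_width': 0.3057, 'q': [-0.7361, 0.352, 0.3913, 1.7631, -0.1546, 1.0581, 1.3764]}
local [-0.0007  0.0829  0.1042] tilt of tcp 0.072 r 0.1411
rot left [ 0.002 -0.002 -0.002]
travel [[0.38, 0.32, 0.07], [0.3, 0.37, 0.0], [0.31, 0.36, 0.0], [0.33, 0.35, 0.0], [0.34, 0.34, 0.0]] turn [[0.002, -0.002, -0.002], [-0.0, -0.0, -0.0], [-0.0, -0.0, -0.0], [-0.0, -0.0, -0.0], [-0.0, -0.0, -0.0]]
rot left [-0. -0. -0.]
```

{"op": "apply_moves", "data": {
  "travel": [
    [0.3,0.4,0],
    [0.2,0.4,0],
    [0.2,0.4,0],
    [0.1,0.4,0],
    [0.1,0.4,0],
    [0,0.4,0],
    [0,0.4,0]
  ],
  "turn": [
    [0,0,0],
    [0,0,0],
    [0,0,0],
    [0,0,0],
    [0,0,0],
    [0,0,0],
    [0,0,0]
  ],
  "grip": [0.7,0.7,0.7,0.7,0.7,0.7,0.7]
}}

```text
t: 18.73
eef_pos: [0.5622, 0.2063, 0.2481]
tool_rot: [0.705, -0.036, 0.708, 0.023]
contact_force: [0.2, -11.9, 2.7]
gripper_width: 0.297
```

```bash
python3 -c "
from h import *
st();arc(-.1,.036,dz=-.01,n=1)"
```

```text
{'t': 18.7333, 'eef_pos': [0.5622, 0.2063, 0.2481], 'tool_rot': [0.7046, -0.036, 0.7084, 0.0229], 'contact_force': [0.2257, -11.9448, 2.7244], 'gripper_width': 0.2971, 'q': [-0.7647, 0.3747, 0.3921, 1.76, -0.1441, 1.0491, 1.3305]}
local [-0.0005  0.097   0.0931] tilt of tcp -0.056 r 0.1415
rot left [-0.011 -0.006  0.018]
travel [[0.32, 0.12, 0.05]] turn [[-0.011, -0.006, 0.018]]
rot left [ 0. -0.  0.]
```

The force rose to 12 N at local y 97 mm, so the pan is on its level stop. I'll centre the jaws, open them and lift clear.

{"op": "apply_moves", "data": {
  "travel": [
    [0,-0.5,0],
    [0,0,0],
    [0,0,0],
    [0,0,0],
    [-1.5,0,0],
    [-2.5,0,0],
    [-3,0,0],
    [-3,0,0]
  ],
  "turn": [
    [0,0,0.018],
    [0,0,0],
    [0,0,0],
    [0,0,0],
    [0,0,0],
    [0,0,0],
    [0,0,0],
    [0,0,0]
  ],
  "grip": [0.7,0.2,0,0,0,0,0,0]
}}

```text
t: 19.4
eef_pos: [0.5571, 0.2074, 0.3427]
tool_rot: [0.698, -0.032, 0.715, 0.031]
contact_force: [0.7, 0.1, 0.3]
gripper_width: 1.0
```

{"op": "apply_moves", "data": {
  "travel": [
    [-2,2,0],
    [0,3,0],
    [0,3,0],
    [0,3,0],
    [0,3,0],
    [0,2,0],
    [0,0,0],
    [0,0,0]
  ],
  "turn": [
    [0,0,0],
    [0,0,0],
    [0,0,0],
    [0,0,0],
    [0,0,0],
    [0,0,0],
    [0,0,0],
    [0,0,0]
  ],
  "grip": [0,0,0,0,0,0,0,0]
}}

```text
t: 20.07
eef_pos: [0.5409, 0.3836, 0.374]
tool_rot: [0.702, -0.03, 0.711, 0.04]
contact_force: [-0.0, -0.3, -0.1]
gripper_width: 0.996
```

```bash
python3 -c "
from h import *
st(); out=[]
for c,(l,t,r,b),f in(('scene',(295,145,445,325),3.3),('top',(190,175,340,280),2.5)):
  im=eyes.read_camera(c)[:,:,::-1]; cv2.imwrite(f'pics/{c}_full9.png',im)
  for n in('capsule0','tub','jar','dish','brushbox','bottle','cup','canister'):
    print(c,n,[(round(d['score'],2),np.round(d['rect']).tolist()) for d in eyes.masks_of(n,c)[:7] if d['score']>.4])
  out.append(cv2.convertScaleAbs(cv2.resize(im[t:b,l:r],None,fx=f,fy=f,interpolation=cv2.INTER_CUBIC),alpha=1.6))
h=max(o.shape[0] for o in out); w=[cv2.copyMakeBorder(o,0,h-o.shape[0],0,0,cv2.BORDER_CONSTANT) for o in out]
f=np.hstack(w)[:600,:]; f=cv2.resize(f,(800,int(f.shape[0]*800/f.shape[1]))) if f.shape[1]>800 else f; cv2.imwrite('pics/final.png',f)"
```

```text
{'t': 20.0667, 'eef_pos': [0.5409, 0.3836, 0.374], 'tool_rot': [0.7015, -0.0296, 0.7109, 0.0395], 'contact_force': [-0.0474, -0.3036, -0.0685], 'gripper_width': 0.9961, 'q': [-0.9434, 0.3898, 0.3443, 1.4396, -0.1517, 1.3393, 1.0812]}
scene capsule0 [(0.65, [344.0, 281.0, 356.0, 294.0]), (0.53, [363.0, 285.0, 378.0, 295.0]), (0.49, [334.0, 272.0, 348.0, 278.0])]
scene tub [(0.71, [97.0, 245.0, 172.0, 314.0]), (0.7, [313.0, 241.0, 382.0, 318.0]), (0.64, [225.0, 204.0, 294.0, 270.0])]
scene jar []
scene dish [(0.94, [140.0, 388.0, 168.0, 410.0])]
scene brushbox [(0.94, [343.0, 342.0, 391.0, 389.0])]
scene bottle [(0.72, [412.0, 307.0, 437.0, 357.0]), (0.47, [339.0, 155.0, 432.0, 287.0])]
scene cup [(0.88, [364.0, 146.0, 383.0, 188.0])]
scene canister []
top capsule0 [(0.66, [285.0, 237.0, 291.0, 249.0]), (0.66, [285.0, 223.0, 295.0, 242.0]), (0.63, [293.0, 227.0, 303.0, 241.0]), (0.57, [304.0, 211.0, 311.0, 223.0]), (0.53, [277.0, 215.0, 289.0, 219.0])]
top tub [(0.95, [417.0, 318.0, 485.0, 390.0]), (0.71, [264.0, 198.0, 322.0, 264.0]), (0.67, [201.0, 186.0, 278.0, 249.0]), (0.65, [289.0, 287.0, 362.0, 360.0])]
top jar []
top dish [(0.65, [474.0, 232.0, 495.0, 253.0])]
top brushbox [(0.67, [315.0, 150.0, 347.0, 176.0])]
top bottle [(0.81, [270.0, 131.0, 295.0, 161.0])]
top cup [(0.78, [149.0, 314.0, 179.0, 342.0])]
top canister [(0.66, [121.0, 163.0, 166.0, 212.0])]
```

View pics/final.png

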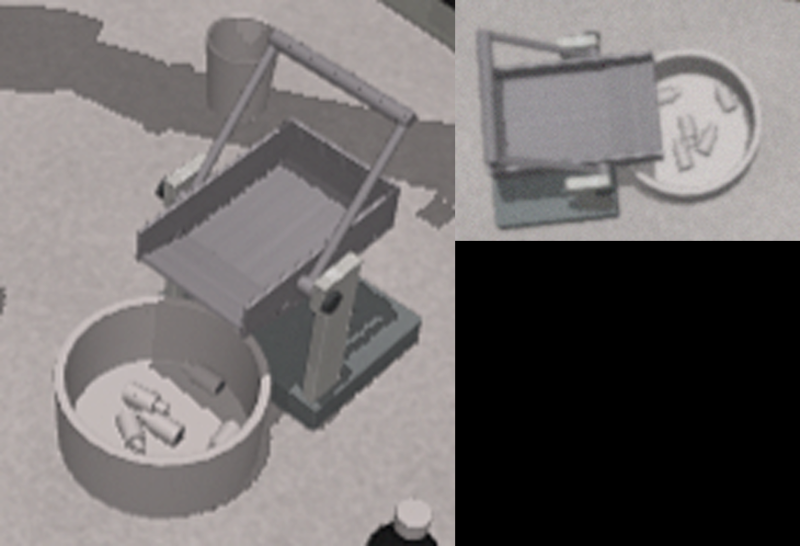

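The pan is empty and level. Each view shows five capsules in the tub, so I'll match the two views to count all six.

```bash
python3 -c "
from h import *
sc=455/(495+375)*0+1
k=800/870
print('scene')
for u,v in((145,398),(128,430),(163,428),(205,378),(222,435)): print((u,v),back('scene',(295+u/k/3.3,145+v/k/3.3),.013)[:2].round(3))
print('top')
for u,v in((668,95),(727,97),(687,128),(683,155),(705,138)): print((u,v),back('top',(190+(u-455)/k/2.5,175+v/k/2.5),.013)[:2].round(3))
"
```

```text
scene
(145, 398) [0.555 0.031]
(128, 430) [0.571 0.001]
(163, 428) [0.586 0.023]
(205, 378) [0.57  0.082]
(222, 435) [0.62  0.054]
top
(668, 95) [0.624 0.048]
(727, 97) [ 0.62 -0.02]
(687, 128) [0.585 0.026]
(683, 155) [0.554 0.031]
(705, 138) [0.573 0.006]
```

The two views share four capsules. The one at (0.57, 0.08) is hidden from the top camera and the one at (0.62, -0.02) is hidden from the scene camera, so all six are in the tub. The jar wasn't reported, so I'll compare its patch with the first pictures and then hand in.

```bash
python3 -c "
from h import *
for c,bx in(('top',(392,267,434,309)),('scene',(178,266,224,333)),('top',(374,148,446,180)),('top',(118,160,170,215))):
  a,b=[cv2.imread(f'pics/{c}{n}.png').astype(float)[bx[1]:bx[3],bx[0]:bx[2]] for n in('0','_full9')]; print(c,bx,abs(a-b).mean().round(2),np.corrcoef(a.ravel(),b.ravel())[0,1].round(3))
print(bot.hand_in())"
```

```text
top (392, 267, 434, 309) 4.33 0.991
scene (178, 266, 224, 333) 0.78 0.992
top (374, 148, 446, 180) 4.83 0.992
top (118, 160, 170, 215) 10.46 0.628
the job is handed in; nothing more can be done
None
```

The job is done and handed in at about 20 s of the 67 s allowed. I gripped the white tub by its wall and slid it to the stand's foot. I then swung the pan right over to its stop by the bar and back to level. The force rose to 12 N against the level stop, and the pan was level and empty in the last pictures.

**Capsules:** all six are in the tub. Neither camera shows all six at once. They have four in common, and each shows one that the other cannot see.

**Tub position:** its middle is about 86 to 89 mm in front of the foot against 85 mm asked, so the gap to the foot may be a few mm more than 4 mm. It sits about 2 to 3 mm to one side. One fit to the networks' outlines was several pixels off, so I relied on edges I picked in the picture.

**Other things on the bench:**
- **Jar and spatula:** their picture patches match the start (correlation 0.99). The network did not report the jar in the last pictures.
- **Dish, box, bottle and cup:** all were found again. I compared only their reported boxes with the first pictures, by eye.
- **Canister:** its top-view patch matched poorly (0.63), and it was not reported in the scene view. I took this to be the arm or its shadow. It was still found in its place in the top view, but this check did not agree.

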